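# Fetch the shaping block from behind the jars

### The job

The small wooden shaping block is boxed in on the tool board by the amber jar, the green jar and the rod rest: first move all three off to stand upright on the dark slab, then set the block, hollow side up, in the middle of the white tile in front of the burner. Only then put the three back, each upright and centred on the disc of its own colour (amber jar on orange, green jar on green, blue-headed rod rest on blue). Do not knock any of them over, and leave the clear glass bauble where it is.

Things in the scene. Friction and masses are not known exactly. Their poses are not given: they have to be found in the camera images.
- amber_jar: Closed amber glass jar with an orange lid. Body 52 mm in diameter up to 78 mm, lid 48 mm in diameter from 78 to 100 mm (overall height), about 0.25 kg. Origin: centre of its underside, z up. Round, so it may be gripped from any side.
- green_jar: Closed green glass jar with a green lid. Body 52 mm in diameter up to 78 mm, lid 48 mm in diameter from 78 to 100 mm (overall height), about 0.25 kg. Origin: centre of its underside, z up. Round, so it may be gripped from any side.
- rod_rest: Stand for glass rods: dark iron foot 52 mm in diameter, 16 mm high, steel post 12 mm thick, on it a blue head with a notch in its top. The head is 30 mm along the stand's x, 16 mm along its y, from 72 to 100 mm high (overall height): grip it from above across the 16 mm (fingers closing along its y). About 0.3 kg, mostly in the foot. Origin: centre of its underside, z up.
- block: Light wooden block 44 x 44 x 34 mm high, a dark round hollow in its top. Origin: centre of its underside, z up; sides square to x and y. It stands on the tool board, 12 mm above the bench. The board's rear wall is 82 mm above the bench (coloured rods on it 110 mm), its face 67 mm from the block's centre; its side cheeks are 37 mm high, 126 mm left and right of the block's centre.
- disc_orange: Thin orange disc, 62 mm across, 3 mm thick, fixed on the wooden tool board: home of the amber jar, which hides all but its 5 mm rim at the start. Origin: centre of its underside, 12 mm above the bench. The three discs lie in front of the block's place and to its left and right (which colour lies where changes), 60 to 67 mm from it, centre to centre.
- disc_green: Thin green disc, 62 mm across, 3 mm thick, fixed on the wooden tool board: home of the green jar, which hides all but its 5 mm rim at the start. Origin: centre of its underside, 12 mm above the bench. The three discs lie in front of the block's place and to its left and right (which colour lies where changes), 60 to 67 mm from it, centre to centre.
- disc_blue: Thin blue disc, 62 mm across, 3 mm thick, fixed on the wooden tool board: home of the rod rest, which hides all but its 5 mm rim at the start. Origin: centre of its underside, 12 mm above the bench. The three discs lie in front of the block's place and to its left and right (which colour lies where changes), 60 to 67 mm from it, centre to centre.
- slab: Flat dark grey slate slab on the bench, 300 mm along its x, 150 mm along its y, 8 mm thick, fixed: the side area, with room for the three in a row along its x. Origin: centre of its underside, on the bench; z up.
- tile: White ceramic tile 120 x 120 mm, 10 mm thick, fixed on the bench, with a flat reddish 50 mm square marking its middle. Origin: centre of its underside. Fixed to it is a small bench burner about 120 mm tall, which takes up 130 to 235 mm from the tile's centre along the tile's +x, 50 mm to either side.
- bauble: Clear glass bauble, pear-shaped with a neck, 54 mm across and 82 mm high, standing loose on the bench between the robot and the tool board. To be left alone. Origin: centre of its underside.
Mind the look-alikes: they are no part of the job. What is shaped like the rod_rest but pink or purple is not meant.

How it is judged:
On the way, in this order (a step that is already met when the one before it is completed fails the run):
1. both jars and the rod rest stand upright, let go, on the dark slab (x of amber_jar in the frame of slab between -0.145 and 0.145 m and y of amber_jar in the frame of slab between -0.07 and 0.07 m and z of amber_jar in the frame of slab between 0.004 and 0.013 m and angle between each of amber_jar, green_jar, rod_rest's own z axis and vertical below 0.12 rad and linear speed of each of amber_jar, green_jar, rod_rest below 0.05 m/s and contact force between each of amber_jar, green_jar, rod_rest and the fingers below 0.2 N and x of green_jar in the frame of slab between -0.145 and 0.145 m and y of green_jar in the frame of slab between -0.07 and 0.07 m and z of green_jar in the frame of slab between 0.004 and 0.013 m and x of rod_rest in the frame of slab between -0.145 and 0.145 m and y of rod_rest in the frame of slab between -0.07 and 0.07 m and z of rod_rest in the frame of slab between 0.004 and 0.013 m and distance of block from where it was at the start of the episode below 0.03 m), for 0.2 s.
2. the block stands, let go, in the middle of the tile while the three are still on the slab (horizontal distance between block and tile below 0.015 m and z of block in the frame of tile between 0.006 and 0.015 m and angle between each of block, amber_jar, green_jar, rod_rest's own z axis and vertical below 0.12 rad and linear speed of block below 0.03 m/s and contact force between each of block, amber_jar, green_jar, rod_rest and the fingers below 0.2 N and x of amber_jar in the frame of slab between -0.145 and 0.145 m and y of amber_jar in the frame of slab between -0.07 and 0.07 m and z of amber_jar in the frame of slab between 0.004 and 0.013 m and linear speed of each of amber_jar, green_jar, rod_rest below 0.05 m/s and x of green_jar in the frame of slab between -0.145 and 0.145 m and y of green_jar in the frame of slab between -0.07 and 0.07 m and z of green_jar in the frame of slab between 0.004 and 0.013 m and x of rod_rest in the frame of slab between -0.145 and 0.145 m and y of rod_rest in the frame of slab between -0.07 and 0.07 m and z of rod_rest in the frame of slab between 0.004 and 0.013 m), for 0.2 s.
At the end, for the whole second after the job is handed in: The amber jar stands on the orange disc, the green jar on the green disc and the rod rest on the blue disc, each within 12 mm of the disc's centre; the block stands hollow side up on the tile within 15 mm of its centre; all upright within 0.12 rad, let go and at rest (horizontal distance between amber_jar and disc_orange below 0.012 m and z of amber_jar in the frame of disc_orange between -0.001 and 0.008 m and angle between each of amber_jar, green_jar, rod_rest, block's own z axis and vertical below 0.12 rad and linear speed of each of amber_jar, green_jar, rod_rest, block below 0.03 m/s and angular speed of each of amber_jar, green_jar, rod_rest below 0.3 rad/s and horizontal distance between green_jar and disc_green below 0.012 m and z of green_jar in the frame of disc_green between -0.001 and 0.008 m and horizontal distance between rod_rest and disc_blue below 0.012 m and z of rod_rest in the frame of disc_blue between -0.001 and 0.008 m and horizontal distance between block and tile below 0.015 m and z of block in the frame of tile between 0.006 and 0.015 m and contact force between block and the fingers below 0.2 N); the robot touches nothing.
It fails at once if a jar or the rod rest is knocked over (leans more than 0.6 rad) (angle between any of amber_jar, green_jar, rod_rest's own z axis and vertical above 0.6 rad).
It fails at once if the glass bauble is moved by more than 20 mm or leans more than 0.4 rad (distance of bauble from where it was at the start of the episode above 0.02 m or angle between bauble's own z axis and vertical above 0.4 rad).
It also fails if it takes over 144 s, if anything falls off the work surface, if the arm or the gripper's body presses on something with over 40 N, if the wrist force passes 120 N, or if a joint passes its speed limit or range.

### The arm

A 7-joint arm with a two-finger parallel gripper is mounted at the origin on the work surface. World frame = base frame: x ahead of the robot, y to its left, z up, the work surface at z = 0. Lengths are in m, angles in rad, forces in N, time in s.
With the tool pointing down it reaches from about 0.4 to 0.85 m from the base axis. Payload 4.5 kg.
Tool frame: the origin (TCP) lies at the very end of the fingers, on their centre line; the grasp point (between the pads) lies 19 mm behind it; x points along the fingers, y is the direction in which the jaws open and shut, and the axes are right-handed (so a half turn about x gives the same grasp; the last joint's range is limited). The gripper opens to 88 mm and grips with 3 to 60 N. Pads are 18 mm wide; open, the fingers measure 123 mm over their backs; the gripper's body (75 mm by 187 mm) begins 45 mm behind the grasp point.
Start: joints at [0.034, 0.689, -0.195, 1.565, 0.157, 0.902, -0.215], TCP at [0.625, 0, 0.239] pointing down, gripper open.
Joint ranges: [-3.01, 3.01], [-0.46, 2.08], [-1.47, 1.51], [0.13, 2.56], [-1, 4.14], [0.04, 2.09], [-2.66, 2.66]. Speed limits (rad/s): [2.57, 2.57, 3.14, 3.14, 3.14, 3.14, 3.14].

### API

Orientations are given as a unit quaternion [x, y, z, w].
In Python, from cell import status, imaging, order gives the robot as it stands.
- The arm moves only by the shell command python3 -m creep 'ROWS'. ROWS is text: rows parted by semicolons, each of 7 numbers parted by spaces: the opening, from -1 (shut) to 1 (fully open), then the shift along the tool's x, y, z in cm, then the turn, a rotation vector about the tool's x, y, z in degrees. A call has 1 to 5 rows; each row is the pose to reach, as a shift and turn from the pose commanded when the call began, along the tool's axes at that moment; what a row does not reach only later rows make up. A row lasts 1/12 s, in which the tool goes at most 41.7 mm and 7.16 degrees, less where a joint would pass 70% of its speed; a pose out of reach is approached as far as the arm can. A call with a gripper value outside its range is refused whole. The fingers move at their own pace and stop on an object; the grip force is fixed at half the most. Time passes only in rows, so rows that repeat a pose let the fingers close. It gives the time, the measured TCP pose, the force and the opening at its end, in the units of the state.
- status.state(): the state, without advancing time (a new reading comes with each control period).
- imaging.read_camera(name): name is "scene" or "side" or "wrist"; returns the picture (480x640x3 uint8, red, green, blue); there is no depth.
- imaging.get_calibration(name): a dict with "camera_matrix" (3x3 intrinsics, pixels), "R" (3x3) and "t" (3): a world point X has camera coordinates R X + t; the wrist camera has in their place "tool_from_camera" (4x4, takes a point from camera to tool coordinates, whose origin is the TCP and whose axes are the tool frame's). Camera axes: x right, y down, z forward; pixel columns grow to the right and rows downward; lengths in m; the calibration is good to about 2 mm. A picture is of the moment at which its call begins: read the wrist's pose just before it. get_calibration takes no time and is no camera call.
- order.finish_job(): hands the job in, once; it reports no verdict.
The state is a dict: "time_s": time; "qpos": joint angles; "joint_velocities": joint speeds; "joint_torque": joint torques, N m; "tcp_pos": TCP position; "tool_rot": TCP orientation; "force": force on the tool from outside, world axes, zero at the start; "ft_torque": the same for the moment, N m; "grip_width": finger opening in m.
Only numpy, scipy, OpenCV 4.12 (cv2) and the standard library are available. Lean on these libraries where they do the work, as an engineer would, in place of code of your own. Each camera call takes 0.05 s, during which the arm holds its last target. There are 200 camera calls.

## Working session

There is one attempt and no reset: what is moved stays moved. The work goes in short steps, Python scripts to look and compute and a shell command to move; the robot and the scene stay as the last step left them, time stands still between calls to the robot, and variables do not carry over. Pictures are saved under pics/ and viewed, about 12 in all and at most 16, crops included, and the job is handed in when it is done.

```bash
ls; mkdir -p pics
python3 - <<'E'
from cell import status, imaging
import cv2
s=status.state()
print({k:s[k] for k in ('time_s','tcp_pos','tool_rot','grip_width','force')})
for n in ("scene","side","wrist"):
    im=imaging.read_camera(n); cv2.imwrite(f"pics/{n}0.png",im[:,:,::-1])
    print(n,imaging.get_calibration(n))
E
```

```text
pics
{'time_s': 0.0, 'tcp_pos': array([ 6.24372046e-01, -2.48812802e-05,  2.37896753e-01]), 'tool_rot': array([ 0.49947496,  0.50046063, -0.50045856,  0.49960499]), 'grip_width': 0.08811540382244001, 'force': array([1.11886585, 0.60388745, 0.02988304])}
scene {'camera_matrix': array([[565.45676606,   0.        , 316.2306912 ],
       [  0.        , 565.45676606, 243.893092  ],
       [  0.        ,   0.        ,   1.        ]]), 'R': array([[ 0.8428083 ,  0.53816271, -0.00742056],
       [ 0.30076455, -0.4823669 , -0.82271676],
       [-0.44633491,  0.69116067, -0.56840309]]), 't': array([-0.45015731, -0.13637649,  1.37006082])}
side {'camera_matrix': array([[513.01161249,   0.        , 315.644005  ],
       [  0.        , 513.01161249, 238.53807026],
       [  0.        ,   0.        ,   1.        ]]), 'R': array([[ 0.98227793, -0.18668499,  0.01669685],
       [-0.13050111, -0.74514924, -0.65400464],
       [ 0.13453449,  0.64023537, -0.75630625]]), 't': array([-0.51016799,  0.09539126,  0.88732193])}
wrist {'camera_matrix': array([[360.03196989,   0.        , 318.30825413],
       [  0.        , 360.03196989, 235.83145658],
       [  0.        ,   0.        ,   1.        ]]), 'tool_from_camera': array([[ 2.43957648e-04, -2.95716647e-01,  9.55275670e-01,
        -1.44877308e-01],
       [ 9.99999815e-01,  6.05026742e-04, -6.80862344e-05,
        -1.41107723e-03],
       [-5.57833094e-04,  9.55275509e-01,  2.95716739e-01,
        -7.60306928e-02],
       [ 0.00000000e+00,  0.00000000e+00,  0.00000000e+00,
         1.00000000e+00]])}
```

View pics/scene0.png

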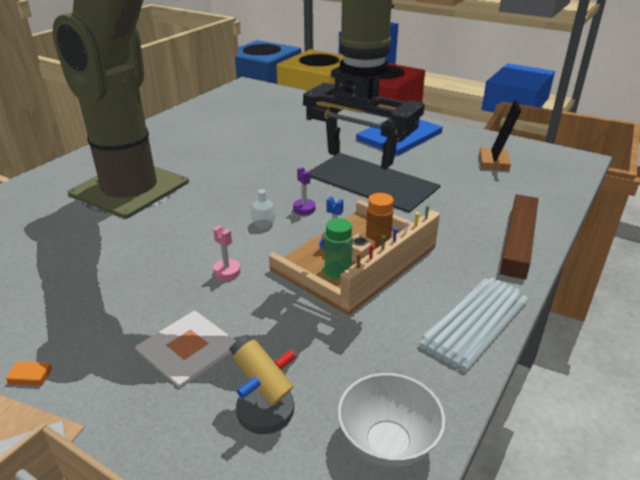

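View pics/side0.png

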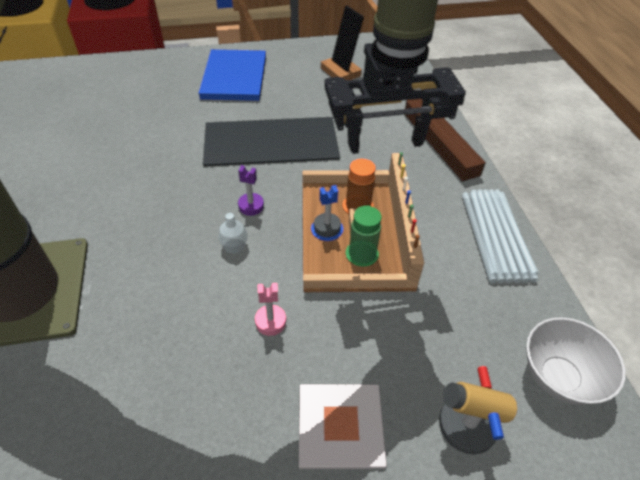

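View pics/wrist0.png

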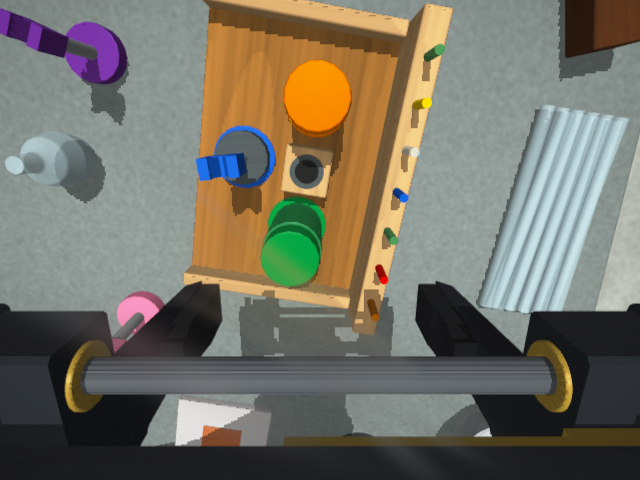

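The wrist view shows the board with the orange lid at (318,97), the green lid at (291,257), the block hollow at (306,171) and the blue ring at (244,157). The side view shows the slab at about (270,140), the tile mark at (341,423), and pink and purple decoys. Next I'll convert these pixels to positions.

```bash
cat > h.py <<'E'
import numpy as np, cv2
from cell import status, imaging
from scipy.spatial.transform import Rotation as Ro
def campose(n,s=None):
    c=imaging.get_calibration(n)
    if n!="wrist": return c["camera_matrix"],c["R"].T,-c["R"].T@c["t"]
    R=Ro.from_quat(s["tool_rot"]).as_matrix(); T=c["tool_from_camera"]
    return c["camera_matrix"],R@T[:3,:3],R@T[:3,3]+s["tcp_pos"]
def ray(n,uv,z,s=None):
    K,R,o=campose(n,s); uv=np.atleast_2d(uv).astype(float)
    d=np.c_[uv,np.ones(len(uv))]@np.linalg.inv(K).T@R.T
    return o+d*((z-o[2])/d[:,2])[:,None]
def proj(n,X,s=None):
    K,R,o=campose(n,s); p=(np.atleast_2d(X)-o)@R@K.T
    return p[:,:2]/p[:,2:]
def deltas(pos,yaw,s=None):
    """shift in tool axes (cm) and turn (deg) to a pose: pointing down, jaw axis y at yaw deg"""
    s=s or status.state(); R=Ro.from_quat(s["tool_rot"]).as_matrix()
    best=None
    for k in (0,180):
        a=np.radians(yaw+k); y=np.array([np.cos(a),np.sin(a),0]); x=np.array([0,0,-1.])
        T=np.c_[x,y,np.cross(x,y)]; rv=Ro.from_matrix(R.T@T).as_rotvec(degrees=True)
        if best is None or np.linalg.norm(rv)<np.linalg.norm(best): best=rv
    return np.round(R.T@(np.array(pos)-s["tcp_pos"])*100,2),np.round(best,2)
def snap(n,f,crop=None,scale=1):
    s=status.state(); im=imaging.read_camera(n)[:,:,::-1]
    if crop: x0,y0,x1,y1=crop; im=im[y0:y1,x0:x1]
    cv2.imwrite(f"pics/{f}.png",cv2.resize(im,None,fx=scale,fy=scale,interpolation=cv2.INTER_CUBIC))
    return s
E
python3 - <<'E'
from h import *
s=status.state(); print(s['time_s'])
print(Ro.from_quat(s["tool_rot"]).as_matrix().round(3))
w=cv2.imread('pics/wrist0.png');sd=cv2.imread('pics/side0.png')
def p(t,n,uv,z): print(t,(ray(n,uv,z,s)*1000).round(0).tolist())
p('amber',"wrist",(318,97),.115);p('amber rim',"wrist",[(285,97),(351,97)],.115)
p('green',"wrist",(291,257),.115)
p('block',"wrist",[(288,146),(332,150),(328,197),(283,192),(306,171)],.046)
p('blue ring',"wrist",(244,157),.015)
p('wall top edge',"wrist",[(452,8),(377,333)],.082)
p('wall top edge2',"wrist",[(418,5),(354,330)],.082)
p('slab',"side",[(205,122),(335,118),(340,158),(203,163)],.008)
p('tile',"side",[(299,386),(379,385),(385,466),(301,468)],.01)
p('mark',"side",[(324,407),(357,407),(359,440),(324,440)],.01)
p('bauble',"side",(232,245),.02)
p('mark scene',"scene",[(165,344),(188,332),(209,345),(186,359)],.01)
p('slab scene',"scene",[(333,156),(439,186),(409,206),(304,174)],.008)
c=w[130:190,180:290]; c2=sd[155:250,290:400]; c3=cv2.imread('pics/scene0.png')[180:275,290:400]
cv2.imwrite('pics/c1.png',np.vstack([cv2.resize(c,(660,300),interpolation=cv2.INTER_CUBIC)[:, :660],cv2.resize(np.hstack([c2,c3]),(660,285),interpolation=cv2.INTER_CUBIC)]))
E
```

```text
0.15
[[-0.001  1.     0.   ]
 [-0.     0.    -1.   ]
 [-1.    -0.001  0.   ]]
amber [[623.0, 94.0, 115.0]]
amber rim [[600.0, 94.0, 115.0], [646.0, 94.0, 115.0]]
green [[601.0, -25.0, 115.0]]
block [[595.0, 57.0, 46.0], [635.0, 54.0, 46.0], [632.0, 10.0, 46.0], [590.0, 15.0, 46.0], [611.0, 35.0, 46.0]]
blue ring [[548.0, 45.0, 15.0]]
wall top edge [[721.0, 157.0, 82.0], [679.0, -114.0, 82.0]]
wall top edge2 [[696.0, 159.0, 82.0], [657.0, -111.0, 82.0]]
slab [[337.0, 428.0, 8.0], [641.0, 393.0, 8.0], [621.0, 249.0, 8.0], [326.0, 282.0, 8.0]]
tile [[445.0, -257.0, 10.0], [564.0, -278.0, 10.0], [541.0, -393.0, 10.0], [428.0, -374.0, 10.0]]
mark [[475.0, -296.0, 10.0], [523.0, -305.0, 10.0], [515.0, -352.0, 10.0], [466.0, -343.0, 10.0]]
bauble [[369.0, 30.0, 20.0]]
mark scene [[465.0, -347.0, 10.0], [477.0, -306.0, 10.0], [527.0, -310.0, 10.0], [517.0, -353.0, 10.0]]
slab scene [[336.0, 392.0, 8.0], [635.0, 386.0, 8.0], [614.0, 263.0, 8.0], [327.0, 268.0, 8.0]]
```

View pics/c1.png

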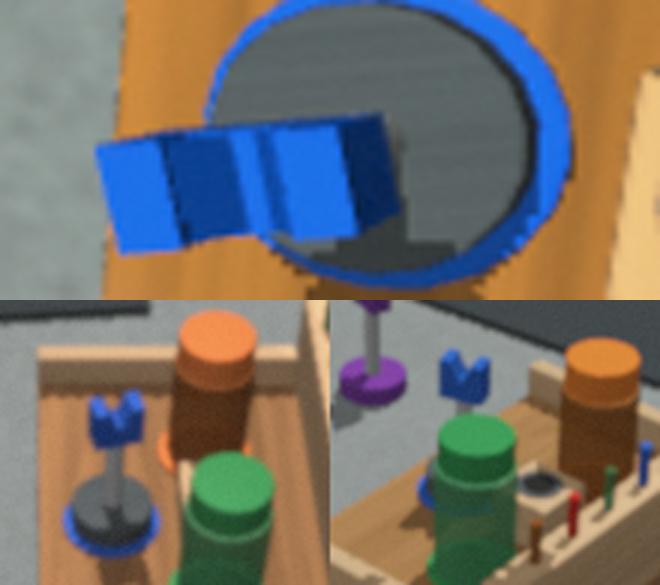

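Run:
```python
from h import *
s=status.state()
print('head',(ray("wrist",[(196.2,159.4),(236.7,155),(239.5,177.3),(200,180.8)],.115,s)*1000).round(0).tolist())
for t,uv in (('amber',(362,168)),('green',(368,216))): print(t,'side',(ray("side",uv,.115)*1000).round(0))
w=cv2.cvtColor(cv2.imread('pics/wrist0.png'),cv2.COLOR_BGR2HSV)
for t,lo,hi in (('amber',(8,220,225),(18,255,255)),('green',(55,150,120),(75,255,255))):
    m=cv2.inRange(w,lo,hi); n,l,st,c=cv2.connectedComponentsWithStats(m); i=1+st[1:,4].argmax(); print(t,st[i],c[i],(ray("wrist",c[i],.115,s)*1000).round(1))
print(deltas([.623,.094,.18],0),deltas([.601,-.025,.18],0))
```

```text
head [[534.0, 51.0, 115.0], [563.0, 55.0, 115.0], [564.0, 38.0, 115.0], [535.0, 36.0, 115.0]]
amber side [[622.  92. 115.]]
green side [[602. -27. 115.]]
amber [ 284   60   67   71 3680] [316.97336957  95.02309783] [[622.   95.5 115. ]]
green [ 266  231   53   48 1503] [295.71989355 251.08582834] [[605.1 -19.6 115. ]]
(array([ 5.81, -0.15, -9.4 ]), array([0.  , 0.  , 0.07])) (array([ 5.82, -2.35,  2.5 ]), array([0.  , 0.  , 0.07]))
```

```bash
python3 -m creep '0.6 0 -0.1 -3.2 0 0 0;0.6 2 -0.2 -6.4 0 0 0;0.6 5 -0.2 -9.4 0 0 0;0.6 8 -0.2 -9.4 0 0 0;0.6 8 -0.2 -9.4 0 0 0'; python3 -c "
from h import *
s=snap('wrist','w1');print((proj('wrist',[.622,.094,.115],s)),deltas([.622,.094,.083],0,s),s['grip_width'])"
```

```text
time_s: 0.57
tcp_pos: [0.6184, 0.0963, 0.1532]
tool_rot: [0.496, 0.504, -0.502, 0.499]
force: [-0.6, -0.8, -0.9]
grip_width: 0.0707
[[328.08270599 273.39982916]] (array([7.01, 0.43, 0.22]), array([0.3 , 0.05, 0.63])) 0.07070589202463332
```

View pics/w1.png

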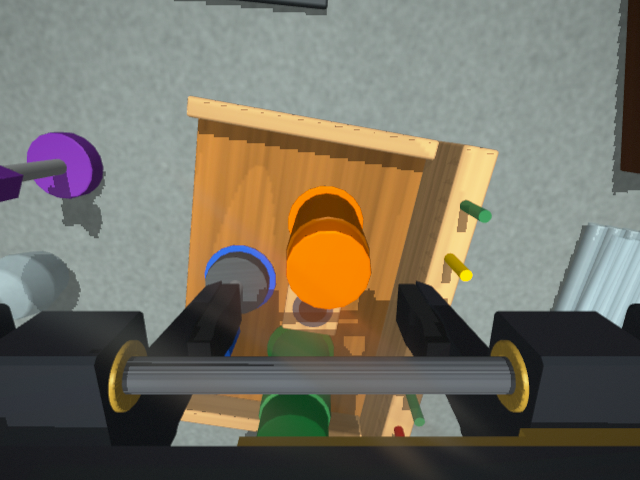

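```bash
python3 -m creep '0.6 0 0 0 0 0 0;0.6 0 0 0 0 0 0';python3 - <<'E'
from h import *
s=snap('wrist','w2');print(s['tcp_pos'],deltas([.622,.094,.083],0,s))
w=cv2.cvtColor(cv2.imread('pics/w2.png'),cv2.COLOR_BGR2HSV)
m=cv2.inRange(w,(8,220,225),(18,255,255)); m[:218]=0; n,l,st,c=cv2.connectedComponentsWithStats(m); i=1+st[1:,4].argmax()
cs,_=cv2.findContours((l==i).astype(np.uint8),0,2); print(st[i],c[i],cv2.fitEllipse(cs[0]),ray("wrist",c[i],.115,s))
E
```

```text
time_s: 0.78
tcp_pos: [0.6245, 0.0922, 0.1605]
tool_rot: [0.501, 0.498, -0.5, 0.5]
force: [0.5, -0.3, 0.5]
grip_width: 0.0702
[0.62452395 0.09224508 0.16053044] (array([ 7.75, -0.28, -0.18]), array([-0.15,  0.04, -0.18]))
[ 276  220   81   77 4885] [315.94964176 257.73613101] ((315.96380615234375, 257.67413330078125), (75.63976287841797, 80.7430648803711), 92.94010925292969) [[0.62192702 0.09636704 0.115     ]]
```

```bash
python3 -m creep '0.6 2 -0.2 -0.3 0 0 0;0.6 4 -0.2 -0.3 0 0 0;0.6 6 -0.2 -0.3 0 0 0;0.6 7.6 -0.2 -0.3 0 0 0;0.6 7.6 -0.2 -0.3 0 0 0' && python3 -m creep '-1 0 0 0 0 0 0;-1 0 0 0 0 0 0;-1 0 0 0 0 0 0;-1 0 0 0 0 0 0;-1 0 0 0 0 0 0'
```

```text
time_s: 1.25
tcp_pos: [0.62, 0.0956, 0.0814]
tool_rot: [-0.499, -0.5, 0.501, -0.499]
force: [-0.5, -1.1, -0.4]
grip_width: 0.0707
time_s: 1.67
tcp_pos: [0.6227, 0.0971, 0.0846]
tool_rot: [0.501, 0.499, -0.499, 0.501]
force: [0.6, -0.4, 6.4]
grip_width: 0.0507
```

```bash
python3 -m creep '-1 0 0 0 0 0 0;-1 0 0 0 0 0 0;-1 -1 0 0 0 0 0;-1 -3 0 0 0 0 0;-1 -6 0 0 0 0 0' && python3 -m creep '-1 -3 0 0 0 0 0;-1 -6 -0.5 -2 0 0 0;-1 -6.5 -1 -4.5 0 0 0;-1 -6.5 -1.5 -7 0 0 0;-1 -6.5 -2 -9.5 0 0 0' && python3 -m creep '-1 0 -0.5 -2.6 0 0 0;-1 0 -1 -5.2 0 0 0;-1 0 -1.7 -7.8 0 0 0;-1 0 -2.3 -10.4 0 0 0;-1 0 -2.8 -13 0 0 0' && python3 -m creep '-1 0 0 0 0 0 0;-1 0 0 0 0 0 0;-1 0 0 0 0 0 0'
python3 - <<'E'
from h import *
s=snap('side','s1',(160,60,480,300),2);snap('wrist','w3');print(s['tcp_pos'],s['force'],s['grip_width'],s['time_s'])
E
```

```text
time_s: 2.08
tcp_pos: [0.6183, 0.0966, 0.1413]
tool_rot: [-0.498, -0.501, 0.502, -0.499]
force: [0.7, 0.5, -1.4]
grip_width: 0.0503
time_s: 2.5
tcp_pos: [0.6004, 0.1929, 0.2091]
tool_rot: [0.5, 0.5, -0.5, 0.5]
force: [1.2, 0.1, -2.2]
grip_width: 0.0509
time_s: 2.92
tcp_pos: [0.5715, 0.3229, 0.2079]
tool_rot: [-0.499, -0.5, 0.501, -0.5]
force: [-0.1, -0.0, -2.1]
grip_width: 0.0507
time_s: 3.17
tcp_pos: [0.5728, 0.3209, 0.2077]
tool_rot: [-0.499, -0.5, 0.501, -0.5]
force: [0.4, -0.2, -2.9]
grip_width: 0.0505
[0.57275161 0.32088256 0.2076514 ] [ 0.36749309 -0.15357703 -2.9321004 ] 0.0504944868063239 3.1667
```

View pics/s1.png

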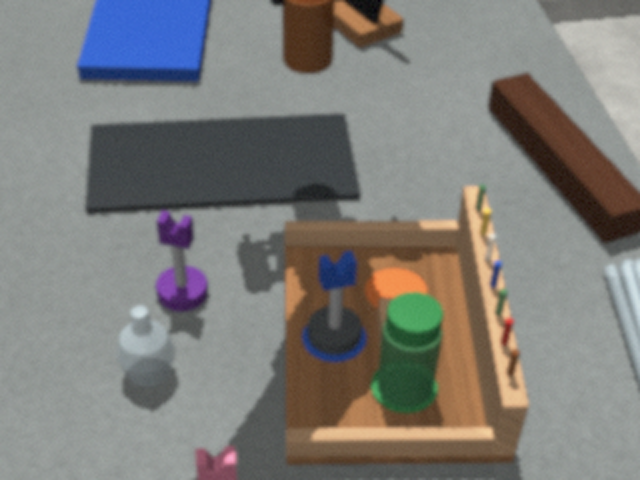

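View pics/w3.png

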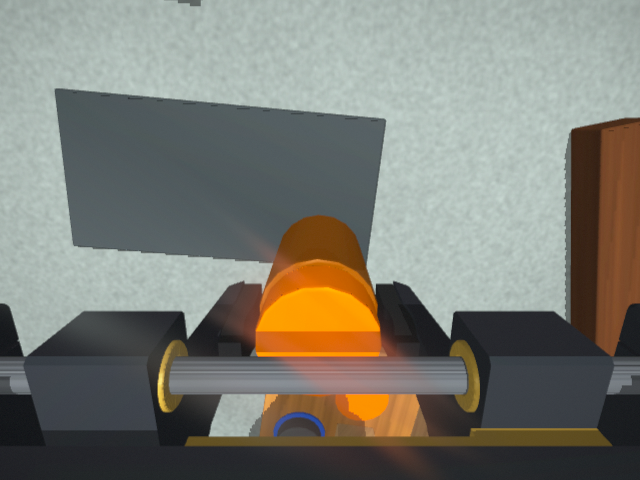

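The jar is held upright over the slab. In the wrist view the slab corners are at (55,89), (385,120) and (74,246). Next I'll fix the slab pose from those.

Run:
```python
from h import *
s=status.state()
print((ray('wrist',[(55,89),(385,120),(368,264),(74,246)],.008,s)*1000).round(0).tolist())
```

```text
[[338.0, 426.0, 8.0], [633.0, 399.0, 8.0], [623.0, 258.0, 8.0], [325.0, 278.0, 8.0]]
```

```bash
python3 -m creep '-1 3 0 -0.4 0 0 0;-1 6 0 -0.7 0 0 0;-1 9 0 -0.7 0 0 0;-1 11.5 0 -0.7 0 0 0;-1 12 0 -0.7 0 0 0' && python3 -m creep '-1 0.5 0 0 0 0 0;-1 1.1 0 0 0 0 0;-1 1.1 0 0 0 0 0;-1 1.1 0 0 0 0 0' &&  python3 -m creep '-0.1 0 0 0 0 0 0;0.2 0 0 0 0 0 0;0.5 0 0 0 0 0 0;0.5 0 0 0 0 0 0;0.5 0 0 0 0 0 0'
```

```text
time_s: 3.68
tcp_pos: [0.5708, 0.3255, 0.0833]
tool_rot: [-0.497, -0.5, 0.503, -0.499]
force: [-1.1, -0.9, -1.5]
grip_width: 0.0504
time_s: 4.02
tcp_pos: [0.574, 0.3293, 0.0782]
tool_rot: [0.501, 0.5, -0.499, 0.5]
force: [-0.0, 0.6, -2.0]
grip_width: 0.0505
time_s: 4.43
tcp_pos: [0.5732, 0.3292, 0.0772]
tool_rot: [0.5, 0.5, -0.5, 0.5]
force: [0.5, 0.0, -0.1]
grip_width: 0.0661
```

```bash
python3 -m creep '0.5 -2.5 0 0 0 0 0;0.5 -6 0 0 0 0 0;0.5 -10 0 0 0 0 0;0.5 -12 0 2 0 0 0;0.5 -12 0.3 6 0 0 0' && python3 -m creep '0.6 0 0.3 4 0 0 0;0.6 0 0.6 8 0 0 0;0.6 0 0.9 12 0 0 0;0.6 0 1.3 16 0 0 0;0.6 0 1.7 20 0 0 0' && python3 -m creep '0.6 1 0.3 3 0 0 0;0.6 2 0.6 6 0 0 0;0.6 3 0.9 9 0 0 0;0.6 3.5 0.9 9 0 0 0;0.6 3.5 0.9 9 0 0 0'&& python3 -m creep '0.6 0 0 0 0 0 0;0.6 0 0 0 0 0 0;0.6 0 0 0 0 0 0'
python3 - <<'E'
from h import *
s=snap('wrist','w4');print(s['tcp_pos'],s['tool_rot'])
w=cv2.cvtColor(cv2.imread('pics/w4.png'),cv2.COLOR_BGR2HSV)
m=cv2.inRange(w,(55,150,120),(75,255,255)); n,l,st,c=cv2.connectedComponentsWithStats(m); i=1+st[1:,4].argmax()
print(st[i],c[i],ray("wrist",c[i],.115,s))
E
```

```text
time_s: 4.85
tcp_pos: [0.5773, 0.2777, 0.2027]
tool_rot: [0.503, 0.503, -0.492, 0.502]
force: [0.2, 0.1, 0.0]
grip_width: 0.0663
time_s: 5.27
tcp_pos: [0.5929, 0.0672, 0.1971]
tool_rot: [0.5, 0.5, -0.5, 0.5]
force: [0.1, 0.2, 0.4]
grip_width: 0.0701
time_s: 5.68
tcp_pos: [0.6012, -0.0239, 0.1606]
tool_rot: [-0.5, -0.499, 0.502, -0.499]
force: [-0.1, -0.2, 0.2]
grip_width: 0.0708
time_s: 5.93
tcp_pos: [0.6024, -0.0189, 0.1624]
tool_rot: [0.5, 0.501, -0.499, 0.501]
force: [0.3, 1.3, 1.1]
grip_width: 0.0705
[ 0.60240693 -0.01889459  0.16238474] [ 0.49990672  0.50067026 -0.49872952  0.50069095]
[ 276  237   81   74 4452] [317.25404313 273.58984726] [[ 0.60045609 -0.02516367  0.115     ]]
```

View pics/w4.png

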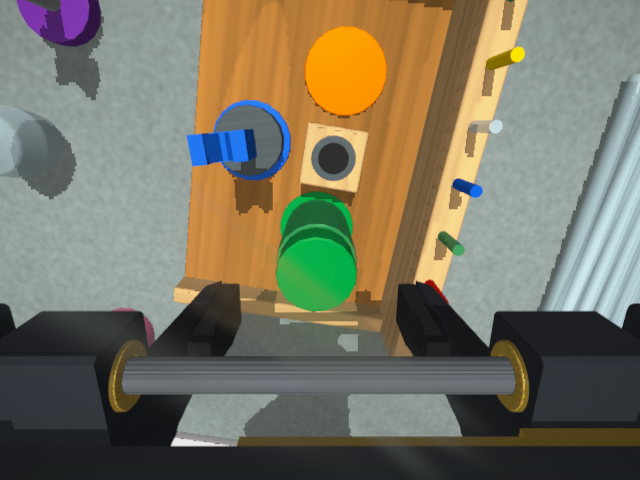

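```bash
python3 -m creep '0.6 2 -0.1 0.4 0 0 0;0.6 4 -0.2 0.4 0 0 0;0.6 6 -0.2 0.4 0 0 0;0.6 7.7 -0.2 0.4 0 0 0;0.6 7.7 -0.2 0.4 0 0 0' && python3 -m creep '-1 0 0 0 0 0 0;-1 0 0 0 0 0 0;-1 0 0 0 0 0 0;-1 0 0 0 0 0 0;-1 0 0 0 0 0 0' && python3 -m creep '-1 0 0 0 0 0 0;-1 0 0 0 0 0 0;-1 0 0 0 0 0 0'
python3 - <<'E'
from h import *
s=status.state()
K=cv2.imread('pics/w4.png')
s=dict(s); s['tcp_pos']=np.array([.602,-.021,.161]); s['tool_rot']=np.array([.5,.5,-.5,.5])
print('orange',ray('wrist',(346,71),.015,s),'blue',ray('wrist',(252,139),.015,s),'block',ray('wrist',[(334,158),(310,123),(368,131),(358,191),(302,182)],.046,s))
E
```

```text
time_s: 6.4
tcp_pos: [0.5979, -0.024, 0.0821]
tool_rot: [0.498, 0.502, -0.501, 0.499]
force: [-1.1, 0.7, 0.1]
grip_width: 0.0706
time_s: 6.82
tcp_pos: [0.6012, -0.0247, 0.0861]
tool_rot: [0.501, 0.499, -0.499, 0.501]
force: [0.7, 1.0, 5.8]
grip_width: 0.0507
time_s: 7.07
tcp_pos: [0.6013, -0.0247, 0.0861]
tool_rot: [0.501, 0.499, -0.499, 0.501]
force: [0.5, 0.5, 7.1]
grip_width: 0.0509
orange [[0.62100503 0.09281548 0.015     ]] blue [[0.54874622 0.04409657 0.015     ]] block [[0.61164687 0.03229091 0.046     ]
 [0.59479745 0.05593517 0.046     ]
 [0.63496605 0.05066641 0.046     ]
 [0.62942508 0.00874407 0.046     ]
 [0.58876514 0.01527109 0.046     ]]
```

```bash
python3 -m creep '-1 -1 0 0 0 0 0;-1 -3.5 0 0 0 0 0;-1 -7 0 0 0 0 0;-1 -10.5 0 0 0 0 0;-1 -14 0 0 0 0 0' && python3 -m creep '-1 0 -1 -1.5 0 0 0;-1 0 -2.5 -4 0 0 0;-1 0 -4 -6.5 0 0 0;-1 0 -5.5 -9 0 0 0;-1 0 -7 -11.5 0 0 0' && python3 -m creep '-1 0 -1.5 -2.7 0 0 0;-1 0 -3 -5.4 0 0 0;-1 0 -4.5 -8.1 0 0 0;-1 0 -6 -10.8 0 0 0;-1 0 -7.5 -13.5 0 0 0' && python3 -m creep '-1 0 -1.5 -2.7 0 0 0;-1 0 -3 -5.4 0 0 0;-1 0 -4.5 -8 0 0 0;-1 0 -6 -10.5 0 0 0;-1 0 -7 -12.3 0 0 0'  && python3 -m creep '-1 0 0 0 0 0 0;-1 0 0 0 0 0 0;-1 0 0 0 0 0 0'
```

```text
time_s: 7.48
tcp_pos: [0.5987, -0.0253, 0.226]
tool_rot: [-0.499, -0.501, 0.501, -0.499]
force: [0.2, 0.3, -3.2]
grip_width: 0.0504
time_s: 7.9
tcp_pos: [0.5283, 0.0904, 0.2249]
tool_rot: [-0.5, -0.5, 0.501, -0.5]
force: [0.3, 0.7, -3.1]
grip_width: 0.0505
time_s: 8.32
tcp_pos: [0.4535, 0.2255, 0.2249]
tool_rot: [-0.5, -0.5, 0.501, -0.5]
force: [0.4, 0.7, -3.0]
grip_width: 0.0505
time_s: 8.73
tcp_pos: [0.3824, 0.3502, 0.2249]
tool_rot: [0.499, 0.501, -0.5, 0.5]
force: [-0.2, 0.3, -2.3]
grip_width: 0.0505
time_s: 8.98
tcp_pos: [0.3851, 0.3467, 0.2247]
tool_rot: [-0.5, -0.499, 0.501, -0.5]
force: [-0.1, -0.6, -3.5]
grip_width: 0.0505
```

Down to TCP z ≈ 0.078, release, and lift.

```bash
python3 -m creep '-1 3 0 0 0 0 0;-1 6 0 0 0 0 0;-1 9 0 0 0 0 0;-1 12 0 0 0 0 0;-1 13.7 0 0 0 0 0' && python3 -m creep '-1 0.5 0 0 0 0 0;-1 1 0 0 0 0 0;-1 1 0 0 0 0 0;-1 1 0 0 0 0 0' &&  python3 -m creep '-0.1 0 0 0 0 0 0;0.2 0 0 0 0 0 0;0.5 0 0 0 0 0 0;0.5 0 0 0 0 0 0;0.5 0 0 0 0 0 0' && python3 -m creep '0.5 -2.5 0 0 0 0 0;0.5 -6 0 0 0 0 0;0.5 -10 0 0 0 0 0;0.5 -13 0 0 0 0 0;0.5 -13 0 0 0 0 0'
```

```text
time_s: 9.4
tcp_pos: [0.3852, 0.3452, 0.0852]
tool_rot: [-0.499, -0.499, 0.502, -0.5]
force: [0.0, 0.2, -3.8]
grip_width: 0.0505
time_s: 9.73
tcp_pos: [0.3862, 0.3477, 0.0789]
tool_rot: [0.501, 0.499, -0.5, 0.5]
force: [0.1, -0.3, -2.5]
grip_width: 0.0501
time_s: 10.15
tcp_pos: [0.3853, 0.3482, 0.078]
tool_rot: [0.5, 0.5, -0.5, 0.5]
force: [-0.2, 0.0, 0.4]
grip_width: 0.0658
time_s: 10.57
tcp_pos: [0.3874, 0.3506, 0.2133]
tool_rot: [0.504, 0.5, -0.496, 0.5]
force: [-1.4, 0.3, 0.1]
grip_width: 0.0658
```

```bash
python3 -m creep '0.5 0 2 3.6 0 0 0;0.5 0 4 7.2 0 0 0;0.5 0 6 10.8 0 0 0;0.5 0 8 14.4 0 0 0;0.5 0 9.8 18 0 0 0' && python3 -m creep '0.5 0 2 3.6 0 0 0;0.5 0 4 7.2 0 0 0;0.5 0 6 10.8 0 0 0;0.5 0 6.4 12.3 0 0 0;0.5 0 6.4 12.3 0 0 0' && python3 -m creep '0.2 0 0 0 6 0 0;0.2 0 0 0 12 0 0;0.2 0 0 0 18 0 0;0.2 0 0 0 24 0 0;0.2 0 0 0 30 0 0' && python3 -m creep '0.2 0 0 0 6 0 0;0.2 0 0 0 12 0 0;0.2 0 0 0 18 0 0;0.2 0 0 0 24 0 0;0.2 0 0 0 30 0 0' && python3 -m creep '0 0 0 0 6 0 0;0 0 0 0 12 0 0;0 0 0 0 18 0 0;0 0 0 0 25 0 0;0 0 0 0 25 0 0' && python3 -m creep '0 0 0 0 0 0 0;0 0 0 0 0 0 0;0 0 0 0 0 0 0'
python3 - <<'E'
from h import *
s=snap('wrist','w5');print(s['tcp_pos'],s['tool_rot'],s['qpos'].round(2))
print(proj('wrist',[.549,.045,.115],s),deltas([.549,.045,.082],95,s))
E
```

```text
time_s: 10.98
tcp_pos: [0.4837, 0.1661, 0.2073]
tool_rot: [0.5, 0.5, -0.5, 0.5]
force: [0.7, 0.3, -0.3]
grip_width: 0.066
time_s: 11.4
tcp_pos: [0.5481, 0.0385, 0.2068]
tool_rot: [-0.501, -0.497, 0.503, -0.499]
force: [-0.9, -0.3, 0.0]
grip_width: 0.0663
time_s: 11.82
tcp_pos: [0.5461, 0.0468, 0.2072]
tool_rot: [-0.613, -0.353, 0.613, -0.352]
force: [0.4, -0.6, -0.1]
grip_width: 0.0527
time_s: 12.23
tcp_pos: [0.5461, 0.0469, 0.2072]
tool_rot: [-0.683, -0.182, 0.684, -0.182]
force: [0.5, -0.1, -0.4]
grip_width: 0.0528
time_s: 12.65
tcp_pos: [0.5461, 0.0469, 0.2071]
tool_rot: [-0.706, -0.031, 0.707, -0.03]
force: [0.1, -0.5, 0.0]
grip_width: 0.0446
time_s: 12.9
tcp_pos: [0.5468, 0.0455, 0.2076]
tool_rot: [-0.706, -0.032, 0.706, -0.032]
force: [0.2, 0.2, 0.3]
grip_width: 0.0441
[0.54676924 0.0455447  0.20758755] [-0.70628577 -0.03193659  0.70649781 -0.03164366] [-0.3   0.64  0.22  1.84 -0.21  0.68 -1.44]
[[318.88063286 234.87698678]] (array([12.56,  0.08, -0.22]), array([0.15, 0.02, 0.02]))
```

View pics/w5.png

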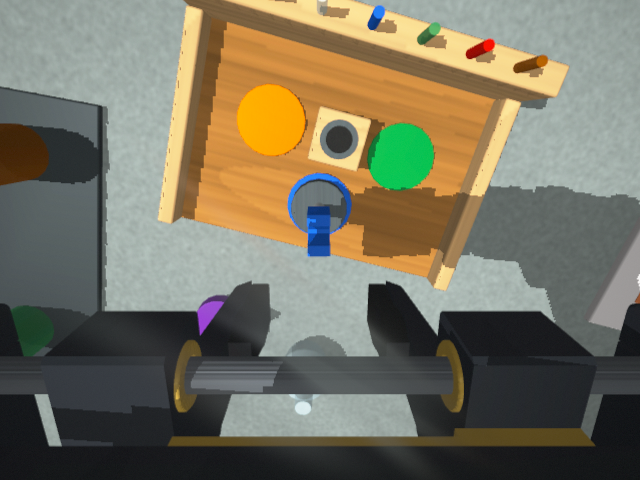

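```bash
python3 - <<'E'
from h import *
s=status.state()
for t,uv in (('orange',(271,120)),('green',(401,156)),('blue',(320,205))): print(t,(ray('wrist',uv,.015,s)*1000).round(1))
print('block',(ray('wrist',[(339,139),(325,107),(371,120),(358,168),(308,157)],.046,s)*1000).round(1).tolist())
E
python3 -m creep '0 3 0 -0.1 0 0 0;0 6 0 -0.2 0 0 0;0 9 0 -0.2 0 0 0;0 11.5 0 -0.2 0 0 0;0 12.4 0 -0.2 0 0 0' && python3 -m creep '0 0 0 0 0 0 0;0 0 0 0 0 0 0;-1 0 0 0 0 0 0;-1 0 0 0 0 0 0;-1 0 0 0 0 0 0' && python3 -m creep '-1 0 0 0 0 0 0;-1 0 0 0 0 0 0;-1 0 0 0 0 0 0'
```

```text
orange [[621.6  94.   15. ]]
green [[600.8 -26.5  15. ]]
blue [[548.5  43.4  15. ]]
block [[611.7, 33.6, 46.0], [635.4, 47.5, 46.0], [628.8, 9.4, 46.0], [589.7, 15.2, 46.0], [595.0, 57.9, 46.0]]
time_s: 13.37
tcp_pos: [0.547, 0.0452, 0.0807]
tool_rot: [-0.705, -0.031, 0.708, -0.031]
force: [-1.0, 0.4, -0.8]
grip_width: 0.0438
time_s: 13.78
tcp_pos: [0.5499, 0.0453, 0.0851]
tool_rot: [0.707, 0.031, -0.706, 0.031]
force: [0.9, -0.3, 0.1]
grip_width: 0.0262
time_s: 14.03
tcp_pos: [0.5496, 0.0456, 0.0845]
tool_rot: [0.707, 0.031, -0.706, 0.031]
force: [-0.7, 1.5, 5.5]
grip_width: 0.0155
```

```bash
python3 -m creep '-1 -1 0 0 0 0 0;-1 -3.5 0 0 0 0 0;-1 -7 0 0 0 0 0;-1 -10.5 0 0 0 0 0;-1 -14 0 0 0 0 0' && python3 -m creep '-1 0 -2 0.3 0 0 0;-1 0 -4.7 0.7 0 0 0;-1 0 -7.4 1.1 0 0 0;-1 0 -10.1 1.5 0 0 0;-1 0 -12.8 1.9 0 0 0' && python3 -m creep '-1 0 -3 0.4 0 0 0;-1 0 -6 0.8 0 0 0;-1 0 -9 1.2 0 0 0;-1 0 -12 1.6 0 0 0;-1 0 -14.5 2 0 0 0' && python3 -m creep '-1 0 -1.2 0.2 0 0 0;-1 0 -2.4 0.5 0 0 0;-1 0 -2.4 0.5 0 0 0;-1 0 -2.4 0.5 0 0 0;-1 0 -2.4 0.5 0 0 0'
```

```text
time_s: 14.45
tcp_pos: [0.5478, 0.0448, 0.225]
tool_rot: [-0.706, -0.031, 0.707, -0.031]
force: [1.1, 0.5, -2.4]
grip_width: 0.0155
time_s: 14.87
tcp_pos: [0.5176, 0.1718, 0.2238]
tool_rot: [-0.706, -0.031, 0.707, -0.031]
force: [-0.0, -0.1, -3.4]
grip_width: 0.0156
time_s: 15.28
tcp_pos: [0.4847, 0.3159, 0.2236]
tool_rot: [-0.706, -0.031, 0.707, -0.031]
force: [0.6, 0.6, -3.0]
grip_width: 0.0155
time_s: 15.7
tcp_pos: [0.4801, 0.3346, 0.2238]
tool_rot: [0.707, 0.029, -0.706, 0.031]
force: [-0.0, -0.4, -3.2]
grip_width: 0.0159
```

```bash
python3 -m creep '-1 3 0 0 0 0 0;-1 6 0 0 0 0 0;-1 9 0 0 0 0 0;-1 12 0 0 0 0 0;-1 13.7 0 0 0 0 0' && python3 -m creep '-1 0.5 0 0 0 0 0;-1 0.9 0 0 0 0 0;-1 0.9 0 0 0 0 0;-1 0.9 0 0 0 0 0' &&  python3 -m creep '-0.5 0 0 0 0 0 0;-0.2 0 0 0 0 0 0;0 0 0 0 0 0 0;0 0 0 0 0 0 0;0 0 0 0 0 0 0' && python3 -m creep '0 -2.5 0 0 0 0 0;0 -6 0 0 0 0 0;0 -10 0 0 0 0 0;0 -13 0 0 0 0 0;0 -13 0 0 0 0 0'  && python3 -m creep '0 0 0 0 0 0 0;0 0 0 0 0 0 0;0 0 0 0 0 0 0'
python3 -c "
from h import *
snap('side','s2',(160,60,480,300),2)"
```

```text
time_s: 16.12
tcp_pos: [0.4789, 0.3341, 0.0841]
tool_rot: [-0.705, -0.029, 0.707, -0.031]
force: [-0.9, -0.1, -2.9]
grip_width: 0.016
time_s: 16.45
tcp_pos: [0.4808, 0.337, 0.0791]
tool_rot: [0.707, 0.031, -0.706, 0.03]
force: [-0.3, -0.1, -2.8]
grip_width: 0.0159
time_s: 16.87
tcp_pos: [0.4795, 0.3375, 0.0782]
tool_rot: [0.707, 0.031, -0.706, 0.031]
force: [-0.4, -0.1, 0.1]
grip_width: 0.0438
time_s: 17.28
tcp_pos: [0.4829, 0.339, 0.214]
tool_rot: [0.71, 0.033, -0.703, 0.028]
force: [1.0, -0.5, 0.3]
grip_width: 0.0437
time_s: 17.53
tcp_pos: [0.4783, 0.3368, 0.2064]
tool_rot: [-0.706, -0.03, 0.707, -0.031]
force: [0.2, -0.2, -0.3]
grip_width: 0.0444
```

View pics/s2.png

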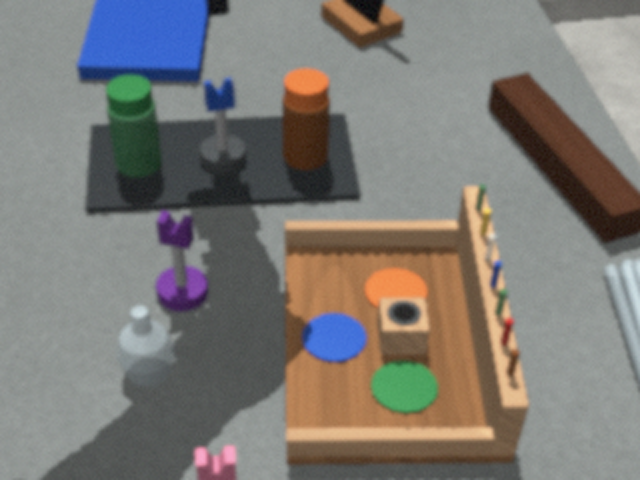

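```bash
python3 -m creep '0.3 0 3 -1 0 0 0;0.3 0 6.5 -2.2 0 0 0;0.3 0 10 -3.4 0 0 0;0.3 0 13.5 -4.6 0 0 0;0.3 0 17 -5.8 0 0 0' && python3 -m creep '0.8 0 3.7 -1.2 0 0 0;0.8 0 7.4 -2.4 0 0 0;0.8 0 11.1 -3.6 0 0 0;0.8 0 14.4 -4.8 0 0 0;0.8 0 14.4 -4.8 0 0 0' && python3 -m creep '0.8 1 0 0 6 0 0;0.8 3 0 0 12 0 0;0.8 5 0 0 13.5 0 0;0.8 6 0 0 13.5 0 0;0.8 6 0 0 13.5 0 0' && python3 -m creep '0.8 0 0 0 0 0 0;0.8 0 0 0 0 0 0;0.8 0 0 0 0 0 0'
python3 - <<'E'
from h import *
s=snap('wrist','w6');print(s['tcp_pos'],s['tool_rot'],s['qpos'].round(2))
print(proj('wrist',[.612,.033,.046],s),deltas([.612,.033,.018],81.5,s))
E
```

```text
time_s: 18.0
tcp_pos: [0.5517, 0.1712, 0.2064]
tool_rot: [-0.706, -0.031, 0.707, -0.031]
force: [1.0, 0.5, 0.5]
grip_width: 0.0575
time_s: 18.42
tcp_pos: [0.6142, 0.0227, 0.2069]
tool_rot: [0.707, 0.024, -0.706, 0.029]
force: [0.2, -0.3, 1.6]
grip_width: 0.0793
time_s: 18.83
tcp_pos: [0.6099, 0.034, 0.1445]
tool_rot: [-0.703, 0.052, 0.708, 0.052]
force: [-0.4, -0.3, 0.4]
grip_width: 0.0791
time_s: 19.08
tcp_pos: [0.613, 0.0336, 0.1488]
tool_rot: [0.706, -0.052, -0.704, -0.052]
force: [0.5, -0.5, 0.6]
grip_width: 0.0794
[0.61304275 0.03359875 0.14879475] [ 0.70590042 -0.05218022 -0.70444008 -0.05240222] [-0.28  0.8   0.26  1.7  -0.3   0.68 -1.57]
[[318.37551555 235.35382071]] (array([13.08,  0.08,  0.12]), array([ 0.02, -0.12,  0.03]))
```

View pics/w6.png

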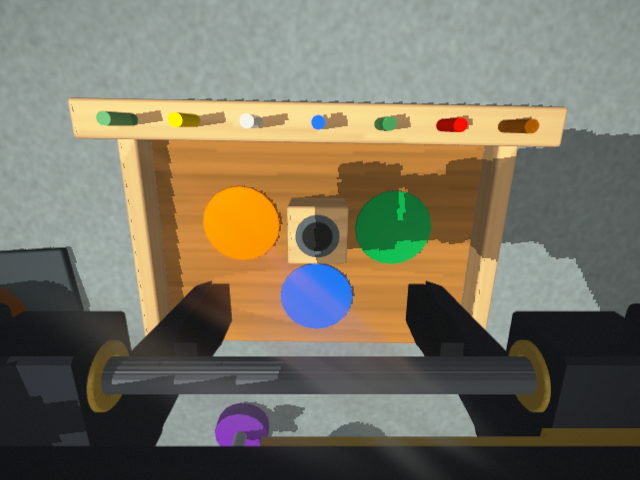

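```bash
python3 - <<'E'
from h import *
s=status.state()
for t,uv in (('orange',(242,222)),('green',(393,228)),('blue',(317,296))): print(t,(ray('wrist',uv,.015,s)*1000).round(1))
E
python3 -m creep '0.8 3.5 0 0 0 0 0;0.8 7 0 0 0 0 0;0.8 10 0 0 0 0 0;0.8 12 0 0 0 0 0;0.8 12.8 0 0 0 0 0' && python3 -m creep '0.8 0 0 0 0 0 0;-1 0 0 0 0 0 0;-1 0 0 0 0 0 0;-1 0 0 0 0 0 0;-1 0 0 0 0 0 0' && python3 -m creep '-1 0 0 0 0 0 0;-1 0 0 0 0 0 0;-1 0 0 0 0 0 0'
```

```text
orange [[622.7  93.3  15. ]]
green [[599.9 -25.9  15. ]]
blue [[549.2  43.5  15. ]]
time_s: 19.55
tcp_pos: [0.6108, 0.0338, 0.0174]
tool_rot: [-0.704, 0.052, 0.706, 0.052]
force: [-0.7, -0.7, 0.3]
grip_width: 0.079
time_s: 19.97
tcp_pos: [0.6133, 0.0338, 0.0212]
tool_rot: [0.706, -0.052, -0.704, -0.052]
force: [0.3, 0.2, -0.2]
grip_width: 0.0552
time_s: 20.22
tcp_pos: [0.6127, 0.0338, 0.0205]
tool_rot: [0.706, -0.052, -0.705, -0.053]
force: [-0.0, 0.1, 5.4]
grip_width: 0.044
```

```bash
python3 -m creep '-1 -1 0 0 0 0 0;-1 -3.5 0 0 0 0 0;-1 -7 0 0 0 0 0;-1 -10.5 0 0 0 0 0;-1 -13 0 0 0 0 0' && python3 -m creep '-1 0 2.5 0.4 0 0 0;-1 0 5.5 0.9 0 0 0;-1 0 8.5 1.4 0 0 0;-1 0 11.5 1.9 0 0 0;-1 0 14.5 2.4 0 0 0' && python3 -m creep '-1 0 3 0.5 0 0 0;-1 0 6 1 0 0 0;-1 0 9 1.5 0 0 0;-1 0 12 2 0 0 0;-1 0 15 2.5 0 0 0' && python3 -m creep '-1 0 3 0.5 0 0 0;-1 0 5.5 0.9 0 0 0;-1 0 7.7 1.3 0 0 0;-1 0 7.7 1.3 0 0 0;-1 0 7.7 1.3 0 0 0'&& python3 -m creep '-1 0 0 0 0 0 0;-1 0 0 0 0 0 0;-1 0 0 0 0 0 0'
python3 - <<'E'
from h import *
s=snap('wrist','w7');print(s['tcp_pos'],s['tool_rot'],s['qpos'].round(2))
print(proj('wrist',[.496,-.326,.01],s),deltas([.496,-.326,.02],81.5,s))
E
```

```text
time_s: 20.63
tcp_pos: [0.6129, 0.0334, 0.1529]
tool_rot: [0.706, -0.053, -0.704, -0.053]
force: [0.6, -0.4, -1.0]
grip_width: 0.0433
time_s: 21.05
tcp_pos: [0.5663, -0.1074, 0.1503]
tool_rot: [0.705, -0.052, -0.705, -0.052]
force: [0.5, -0.1, -0.8]
grip_width: 0.0441
time_s: 21.47
tcp_pos: [0.5193, -0.2522, 0.1502]
tool_rot: [-0.705, 0.052, 0.705, 0.052]
force: [1.4, -0.5, -0.4]
grip_width: 0.0439
time_s: 21.88
tcp_pos: [0.4949, -0.3266, 0.1501]
tool_rot: [-0.705, 0.054, 0.705, 0.053]
force: [0.2, 0.6, -0.5]
grip_width: 0.0438
time_s: 22.13
tcp_pos: [0.4967, -0.3233, 0.1497]
tool_rot: [0.705, -0.051, -0.705, -0.052]
force: [-0.8, -0.2, -1.1]
grip_width: 0.0438
[ 0.49674366 -0.32330918  0.14973377] [ 0.7052768  -0.05111763 -0.70517952 -0.05189864] [ 0.4   0.77  0.17  1.76 -0.2   0.63 -1.03]
[[320.93000309 221.1511555 ]] (array([12.97,  0.29,  0.04]), array([ 0.15, -0.  ,  0.06]))
```

View pics/w7.png

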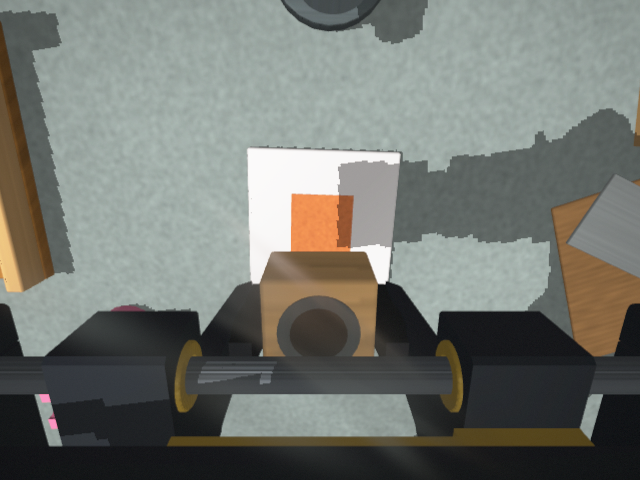

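```bash
python3 -m creep '-1 3 0.1 0 0 0 0;-1 6 0.2 0 0 0 0;-1 9 0.2 0 0 0 0;-1 11.5 0.2 0 0 0 0;-1 12.4 0.2 0 0 0 0' && python3 -m creep '-1 0.4 0 0 0 0 0;-1 0.7 0 0 0 0 0;-1 0.7 0 0 0 0 0;-1 0.7 0 0 0 0 0'
```

```text
time_s: 22.6
tcp_pos: [0.4943, -0.3249, 0.0224]
tool_rot: [-0.704, 0.051, 0.707, 0.053]
force: [-0.7, 0.2, -0.8]
grip_width: 0.0437
time_s: 22.93
tcp_pos: [0.4966, -0.3276, 0.0201]
tool_rot: [0.706, -0.053, -0.704, -0.052]
force: [0.8, 0.8, -0.2]
grip_width: 0.0434
```

```bash
python3 -m creep '0.1 0.1 0 0 0 0 0;0.4 0.1 0 0 0 0 0;0.6 0.1 0 0 0 0 0;0.6 0.1 0 0 0 0 0;0.6 0.1 0 0 0 0 0' && python3 -m creep '0.6 -2 0 0 0 0 0;0.6 -5 0 0 0 0 0;0.6 -9 0 0 0 0 0;0.6 -13 0 0 0 0 0;0.6 -15 0 0 0 0 0'&& python3 -m creep '0.6 0 -3 0 0 0 0;0.6 0 -6 0 0 0 0;0.6 0 -9 0 0 0 0;0.6 0 -9 0 0 0 0;0.6 0 -9 0 0 0 0' && python3 -m creep '0.6 0 0 0 0 0 0;0.6 0 0 0 0 0 0;0.6 0 0 0 0 0 0'
python3 - <<'E'
from h import *
s=snap('wrist','w8');side=imaging.read_camera('side')[:,:,::-1]
w=cv2.imread('pics/w8.png'); h,wd=300,400
cv2.imwrite('pics/m1.png',np.hstack([cv2.resize(w,(400,300)),cv2.resize(side[360:480,260:420],(400,300),interpolation=cv2.INTER_CUBIC)]))
print(s['tcp_pos'],proj('wrist',[[.496,-.326,.01],[.496,-.326,.044]],s),proj('side',[[.496,-.326,.01],[.496,-.326,.044]]))
E
```

```text
time_s: 23.35
tcp_pos: [0.4958, -0.3272, 0.018]
tool_rot: [0.705, -0.052, -0.705, -0.052]
force: [0.4, -0.3, 0.3]
grip_width: 0.07
time_s: 23.77
tcp_pos: [0.4971, -0.3284, 0.1722]
tool_rot: [0.707, -0.054, -0.703, -0.052]
force: [1.4, 0.0, 0.2]
grip_width: 0.0708
time_s: 24.18
tcp_pos: [0.5096, -0.2356, 0.1678]
tool_rot: [-0.705, 0.05, 0.705, 0.051]
force: [-1.0, -0.3, -0.5]
grip_width: 0.0707
time_s: 24.43
tcp_pos: [0.5085, -0.2397, 0.1677]
tool_rot: [-0.705, 0.054, 0.705, 0.053]
force: [0.3, 0.5, 0.1]
grip_width: 0.0704
[ 0.50851094 -0.23965334  0.16771606] [[418.1261967  214.7892769 ]
 [429.85071271 225.2788081 ]] [[342.114808   424.22611121]
 [343.47974702 414.91147788]]
```

View pics/m1.png

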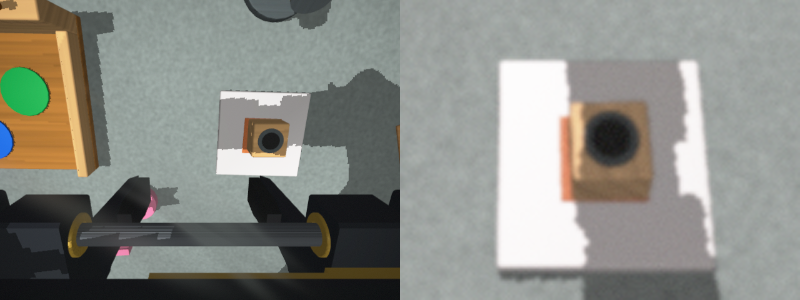

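The wrist view shows the hollow at (434,224) against a predicted (430,225). The side view shows it at (345,415) against (343,415), so the block is about 2 mm off centre with the hollow up. Next is fetching the rod rest.

```bash
python3 -m creep '0.3 -2 -3.5 0.7 0 0 0;0.3 -4 -7 1.4 0 0 0;0.3 -4 -11 2.2 0 0 0;0.3 -4 -15 3 0 0 0;0.3 -4 -19 3.8 0 0 0' && python3 -m creep '0.2 0 -4 0.8 0 0 0;0.2 0 -8 1.6 0 0 0;0.2 0 -12 2.4 0 0 0;0.2 0 -16 3.2 0 0 0;0.2 0 -20 4 0 0 0' && python3 -m creep '0 0 -4 0.8 0 0 0;0 0 -8 1.6 0 0 0;0 0 -12 2.4 0 0 0;0 0 -15 3.1 0 0 0;0 0 -17.5 3.5 0 0 0' && python3 -m creep '0 0 0 0 -6 0 0;0 0 0 0 -12 0 0;0 0 0 0 -13.5 0 0;0 0 0 0 -13.5 0 0;0 0 0 0 -13.5 0 0' && python3 -m creep '0 0 0 0 0 0 0;0 0 0 0 0 0 0;0 0 0 0 0 0 0'
python3 - <<'E'
from h import *
s=snap('wrist','w9');print(s['tcp_pos'],s['time_s'],deltas([.480,.3375,.078],95,s),proj('wrist',[.48,.3375,.108],s))
w=cv2.cvtColor(cv2.imread('pics/w9.png'),cv2.COLOR_BGR2HSV)
m=cv2.inRange(w,(100,150,60),(125,255,255)); n,l,st,c=cv2.connectedComponentsWithStats(m); print(st[1:][st[1:,4]>100],c[1:][st[1:,4]>100])
E
```

```text
time_s: 24.95
tcp_pos: [0.4995, -0.0436, 0.2082]
tool_rot: [0.706, -0.053, -0.705, -0.053]
force: [0.7, 0.2, -0.2]
grip_width: 0.0574
time_s: 25.37
tcp_pos: [0.4893, 0.1607, 0.2078]
tool_rot: [0.705, -0.053, -0.705, -0.053]
force: [0.7, -0.4, 0.9]
grip_width: 0.053
time_s: 25.78
tcp_pos: [0.4797, 0.3408, 0.2074]
tool_rot: [-0.705, 0.051, 0.705, 0.052]
force: [0.4, -1.0, 0.6]
grip_width: 0.0437
time_s: 26.2
tcp_pos: [0.4811, 0.3367, 0.2078]
tool_rot: [0.707, 0.029, -0.706, 0.03]
force: [0.1, -0.2, -0.2]
grip_width: 0.0439
time_s: 26.45
tcp_pos: [0.4808, 0.3372, 0.2077]
tool_rot: [0.706, 0.03, -0.706, 0.03]
force: [0.3, 0.2, 0.2]
grip_width: 0.0439
[0.48077775 0.33723687 0.20774219] 26.45 (array([12.97, -0.03,  0.08]), array([-0.07, -0.  , -0.  ])) [[317.27071618 235.91166785]]
[[  604   129    36    66  1842]
 [    0   158   152   187 20566]
 [  307   208    23    49  1056]] [[624.14875136 164.28393051]
 [ 69.35369056 248.08377905]
 [318.28409091 231.62689394]]
```

```bash
python3 -m creep '0 3 0 0 0 0 0;0 6 0 0 0 0 0;0 9 0 0 0 0 0;0 11.5 0 0 0 0 0;0 12.7 0 0 0 0 0' && python3 -m creep '0 0 0 0 0 0 0;0 0 0 0 0 0 0;-1 0 0 0 0 0 0;-1 0 0 0 0 0 0;-1 0 0 0 0 0 0' && python3 -m creep '-1 0 0 0 0 0 0;-1 0 0 0 0 0 0;-1 0 0 0 0 0 0' && python3 -m creep '-1 -1 0 0 0 0 0;-1 -3.5 0 0 0 0 0;-1 -7 0 0 0 0 0;-1 -10.5 0 0 0 0 0;-1 -14 0 0 0 0 0'  && python3 -m creep '-1 0 0 0 0 0 0;-1 0 0 0 0 0 0'
```

```text
time_s: 26.92
tcp_pos: [0.4791, 0.3366, 0.0778]
tool_rot: [-0.705, -0.03, 0.708, -0.032]
force: [-0.7, -0.4, 0.2]
grip_width: 0.044
time_s: 27.33
tcp_pos: [0.4816, 0.338, 0.0822]
tool_rot: [0.707, 0.031, -0.706, 0.03]
force: [0.3, 0.5, -0.3]
grip_width: 0.0267
time_s: 27.58
tcp_pos: [0.4812, 0.3374, 0.0815]
tool_rot: [0.707, 0.031, -0.706, 0.031]
force: [-0.2, -1.1, 5.4]
grip_width: 0.0157
time_s: 28.0
tcp_pos: [0.4797, 0.337, 0.222]
tool_rot: [-0.706, -0.03, 0.707, -0.031]
force: [1.1, 0.9, -3.9]
grip_width: 0.0158
time_s: 28.17
tcp_pos: [0.4813, 0.338, 0.2226]
tool_rot: [0.707, 0.032, -0.705, 0.03]
force: [-0.7, -1.0, -4.1]
grip_width: 0.0158
```

```bash
python3 -m creep '-1 0 2 -0.3 0 0 0;-1 0 4.7 -0.7 0 0 0;-1 0 7.4 -1.1 0 0 0;-1 0 10.1 -1.5 0 0 0;-1 0 12.8 -1.9 0 0 0' && python3 -m creep '-1 0 3 -0.4 0 0 0;-1 0 6 -0.8 0 0 0;-1 0 9 -1.2 0 0 0;-1 0 12 -1.6 0 0 0;-1 0 14.5 -1.9 0 0 0' && python3 -m creep '-1 0 1.2 -0.2 0 0 0;-1 0 2.5 -0.5 0 0 0;-1 0 2.5 -0.5 0 0 0;-1 0 2.5 -0.5 0 0 0;-1 0 2.5 -0.5 0 0 0' && python3 -m creep '-1 0 0 0 0 0 0;-1 0 0 0 0 0 0'
python3 - <<'E'
from h import *
s=snap('wrist','w10');print(s['tcp_pos'],deltas([.5495,.0445,.087],95,s))
E
```

```text
time_s: 28.58
tcp_pos: [0.5091, 0.21, 0.2187]
tool_rot: [-0.705, -0.03, 0.708, -0.032]
force: [0.5, -0.4, -4.1]
grip_width: 0.0154
time_s: 29.0
tcp_pos: [0.5409, 0.0661, 0.2188]
tool_rot: [-0.705, -0.03, 0.708, -0.031]
force: [0.5, 0.2, -3.7]
grip_width: 0.0155
time_s: 29.42
tcp_pos: [0.5486, 0.0464, 0.2199]
tool_rot: [-0.706, -0.032, 0.707, -0.031]
force: [-0.1, 0.9, -3.7]
grip_width: 0.0153
time_s: 29.58
tcp_pos: [0.5491, 0.0459, 0.2205]
tool_rot: [-0.706, -0.032, 0.707, -0.031]
force: [0.6, 0.4, -2.7]
grip_width: 0.0159
[0.54909795 0.04594936 0.2204912 ] (array([13.35,  0.16, -0.04]), array([0.13, 0.04, 0.04]))
```

```bash
python3 -m creep '-1 3 0 0 0 0 0;-1 6 0.1 0 0 0 0;-1 9 0.1 0 0 0 0;-1 11.5 0.1 0 0 0 0;-1 12.6 0.1 0 0 0 0' && python3 -m creep '-1 0.4 0 0 0 0 0;-1 0.7 0 0 0 0 0;-1 0.7 0 0 0 0 0;-1 0.7 0 0 0 0 0'
python3 - <<'E'
from h import *
s=snap('wrist','w11',(180,80,480,400),2)
E
```

```text
time_s: 30.05
tcp_pos: [0.5478, 0.044, 0.0919]
tool_rot: [-0.705, -0.031, 0.708, -0.031]
force: [-0.8, 0.6, -4.1]
grip_width: 0.0157
time_s: 30.38
tcp_pos: [0.551, 0.0435, 0.0892]
tool_rot: [0.708, 0.031, -0.705, 0.031]
force: [-0.0, -0.3, -4.2]
grip_width: 0.0157
```

View pics/w11.png

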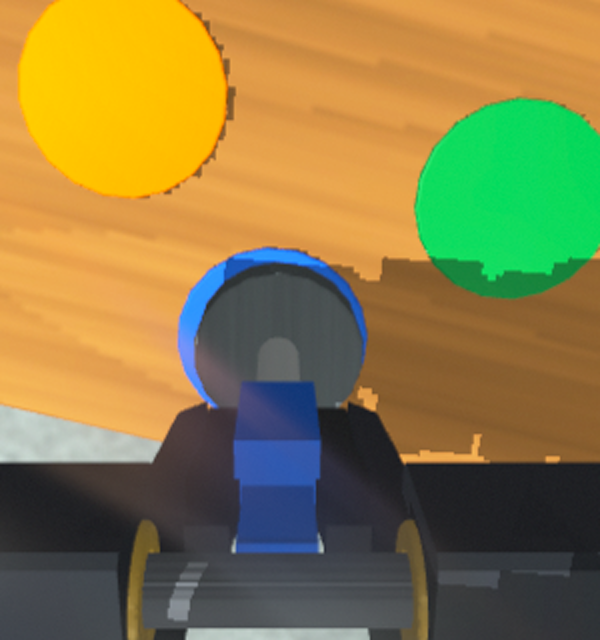

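```bash
python3 -m creep '-1 0 -0.2 0 0 0 0;-1 0.1 -0.2 0 0 0 0;-1 0.2 -0.2 0 0 0 0;-1 0.2 -0.2 0 0 0 0;-1 0.2 -0.2 0 0 0 0'
```

```text
time_s: 30.85
tcp_pos: [0.5505, 0.0454, 0.0884]
tool_rot: [0.708, 0.031, -0.705, 0.031]
force: [-3.3, 0.8, 17.3]
grip_width: 0.0158
```

```bash
python3 -m creep '-1 -0.1 0 0 0 0 0;-1 -0.15 0 0 0 0 0;-1 -0.15 0 0 0 0 0' && python3 -m creep '-0.6 0 0 0 0 0 0;-0.3 0 0 0 0 0 0;-0.1 0 0 0 0 0 0;-0.1 0 0 0 0 0 0;-0.1 0 0 0 0 0 0' && python3 -m creep '-0.1 -2 0 0 0 0 0;-0.1 -5 0 0 0 0 0;-0.1 -9 0 0 0 0 0;-0.1 -12.5 0 0 0 0 0;-0.1 -12.5 0 0 0 0 0' && python3 -m creep '0 0 0 0 0 0 0;0 0 0 0 0 0 0;0 0 0 0 0 0 0'
python3 - <<'E'
from h import *
s=snap('wrist','w12');print(s['tcp_pos'])
w=cv2.cvtColor(cv2.imread('pics/w12.png'),cv2.COLOR_BGR2HSV)
m=cv2.inRange(w,(100,150,60),(125,255,255)); n,l,st,c=cv2.connectedComponentsWithStats(m); k=[i for i in range(1,n) if st[i,4]>100]; print(st[k],c[k]); print(proj('wrist',[[.549,.0436,.015],[.549,.0436,.031]],s))
E
```

```text
time_s: 31.1
tcp_pos: [0.5505, 0.0454, 0.0885]
tool_rot: [0.707, 0.031, -0.705, 0.031]
force: [-1.4, -0.2, 10.6]
grip_width: 0.0156
time_s: 31.52
tcp_pos: [0.5494, 0.0454, 0.087]
tool_rot: [-0.706, -0.031, 0.707, -0.031]
force: [1.5, 0.4, 0.5]
grip_width: 0.0393
time_s: 31.93
tcp_pos: [0.5535, 0.0451, 0.2183]
tool_rot: [0.711, 0.031, -0.702, 0.03]
force: [1.3, 0.2, -0.4]
grip_width: 0.0396
time_s: 32.18
tcp_pos: [0.5483, 0.0454, 0.2108]
tool_rot: [-0.705, -0.031, 0.708, -0.031]
force: [-0.4, -0.3, -0.7]
grip_width: 0.044
[0.54829287 0.04540349 0.21080905]
[[ 366    9   17   23  224]
 [ 288  174   63   81 1639]] [[374.00446429  20.03125   ]
 [318.91336181 217.01220256]]
[[319.72805631 204.62922431]
 [319.81077851 208.36305872]]
```

```bash
python3 -m creep '0.6 0 -3.5 -0.6 0 0 0;0.6 0 -7 -1.2 0 0 0;0.6 0 -10.5 -1.8 0 0 0;0.6 0 -14 -2.4 0 0 0;0.6 0 -17.5 -3 0 0 0' && python3 -m creep '0.6 1 -3.5 -0.6 0 0 0;0.6 2 -7 -1.2 0 0 0;0.6 3.5 -10.5 -1.9 0 0 0;0.6 4.5 -10.5 -1.9 0 0 0;0.6 4.5 -10.5 -1.9 0 0 0' && python3 -m creep '0.6 0 0 0 0 0 0;0.6 0 0 0 0 0 0;0.6 0 0 0 0 0 0'
python3 - <<'E'
from h import *
s=snap('wrist','w13');print(s['tcp_pos'])
w=cv2.cvtColor(cv2.imread('pics/w13.png'),cv2.COLOR_BGR2HSV)
m=cv2.inRange(w,(5,200,150),(18,255,255)); n,l,st,c=cv2.connectedComponentsWithStats(m); k=[i for i in range(1,n) if st[i,4]>800]; print(st[k],c[k],ray('wrist',c[k],.108,s)); print(proj('wrist',[.574,.328,.108],s))
E
```

```text
time_s: 32.65
tcp_pos: [0.5632, 0.2237, 0.2107]
tool_rot: [-0.706, -0.03, 0.707, -0.031]
force: [0.8, -0.1, -0.2]
grip_width: 0.0704
time_s: 33.07
tcp_pos: [0.5706, 0.3308, 0.1626]
tool_rot: [-0.704, -0.032, 0.709, -0.033]
force: [-1.3, -0.5, 0.2]
grip_width: 0.0709
time_s: 33.32
tcp_pos: [0.5747, 0.3265, 0.1679]
tool_rot: [0.707, 0.03, -0.706, 0.03]
force: [-0.2, 0.8, 0.4]
grip_width: 0.0701
[0.57473759 0.3265147  0.16790728]
[[ 560  148   78   74 4224]
 [ 279  209   76   83 4658]] [[599.43489583 183.96567235]
 [315.96436239 252.63052812]] [[0.63078878 0.16979671 0.108     ]
 [0.5756864  0.32760379 0.108     ]]
[[315.08080944 255.1937312 ]]
```

```bash
python3 -m creep '0.6 3 0 0 0 0 0;0.6 6 0 0 0 0 0;0.6 8 0 0 0 0 0;0.6 8.9 0 0 0 0 0;0.6 8.9 0 0 0 0 0' && python3 -m creep '-1 0 0 0 0 0 0;-1 0 0 0 0 0 0;-1 0 0 0 0 0 0;-1 0 0 0 0 0 0;-1 0 0 0 0 0 0' && python3 -m creep '-1 0 0 0 0 0 0;-1 0 0 0 0 0 0;-1 0 0 0 0 0 0' && python3 -m creep '-1 -1 0 0 0 0 0;-1 -3.5 0 0 0 0 0;-1 -7 0 0 0 0 0;-1 -10.5 0 0 0 0 0;-1 -14 0 0 0 0 0'  && python3 -m creep '-1 0 0 0 0 0 0;-1 0 0 0 0 0 0'
```

```text
time_s: 33.78
tcp_pos: [0.5729, 0.3273, 0.0767]
tool_rot: [-0.705, -0.03, 0.707, -0.031]
force: [-0.5, -0.5, -0.1]
grip_width: 0.0705
time_s: 34.2
tcp_pos: [0.5752, 0.3287, 0.08]
tool_rot: [0.708, 0.031, -0.705, 0.03]
force: [0.0, -0.9, 6.6]
grip_width: 0.0504
time_s: 34.45
tcp_pos: [0.5753, 0.3286, 0.08]
tool_rot: [0.708, 0.031, -0.705, 0.03]
force: [-0.1, -1.6, 6.1]
grip_width: 0.0502
time_s: 34.87
tcp_pos: [0.5729, 0.3284, 0.2198]
tool_rot: [-0.706, -0.031, 0.707, -0.031]
force: [0.6, -0.3, -1.9]
grip_width: 0.0501
time_s: 35.03
tcp_pos: [0.5748, 0.3292, 0.2209]
tool_rot: [0.708, 0.032, -0.705, 0.03]
force: [-0.4, 0.5, -2.7]
grip_width: 0.0502
```

```bash
python3 -m creep '-1 0 2 -0.2 0 0 0;-1 0 4.5 -0.5 0 0 0;-1 0 7 -0.8 0 0 0;-1 0 9.5 -1.1 0 0 0;-1 0 12 -1.4 0 0 0' && python3 -m creep '-1 0 2.7 -0.3 0 0 0;-1 0 5.4 -0.6 0 0 0;-1 0 8 -0.9 0 0 0;-1 0 10.5 -1.2 0 0 0;-1 0 11.9 -1.3 0 0 0' && python3 -m creep '-1 0 0 0 0 0 0;-1 2.5 0 0 0 0 0;-1 5 0 0 0 0 0;-1 7.5 0 0 0 0 0;-1 10 0 0 0 0 0' && python3 -m creep '-1 1 0 0 0 0 0;-1 2 0 0 0 0 0;-1 2.4 0 0 0 0 0;-1 2.4 0 0 0 0 0;-1 2.4 0 0 0 0 0'
python3 - <<'E'
from h import *
s=snap('wrist','w14',(180,80,480,400),2);print(s['tcp_pos'],deltas([.622,.0934,.085],95,s),s['force'])
E
```

```text
time_s: 35.45
tcp_pos: [0.5966, 0.209, 0.2163]
tool_rot: [-0.705, -0.031, 0.708, -0.031]
force: [-0.0, 0.0, -2.4]
grip_width: 0.0502
time_s: 35.87
tcp_pos: [0.6207, 0.0885, 0.2167]
tool_rot: [-0.705, -0.029, 0.708, -0.03]
force: [-0.0, -1.1, -1.5]
grip_width: 0.05
time_s: 36.28
tcp_pos: [0.6204, 0.0956, 0.1164]
tool_rot: [-0.706, -0.032, 0.707, -0.031]
force: [0.5, 0.5, -1.8]
grip_width: 0.0502
time_s: 36.7
tcp_pos: [0.6223, 0.0931, 0.0951]
tool_rot: [0.707, 0.031, -0.706, 0.031]
force: [0.4, -1.1, -1.8]
grip_width: 0.0501
[0.62225901 0.0931466  0.09510795] (array([ 1.01, -0.03,  0.03]), array([ 0.01, -0.09,  0.01])) [ 0.4388674  -1.06566191 -1.80435225]
```

View pics/w14.png

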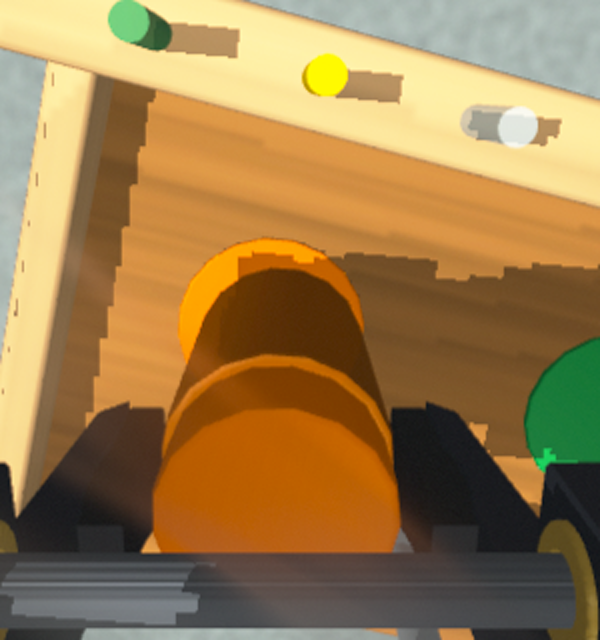

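Run:
```python
from h import *
s=status.state()
print(ray('wrist',(315.5,199),.015,s)*1000-[31,0,0],ray('wrist',(318,214),.023,s)*1000-[26,0,0], ray('wrist',[(180+179/2,80+318/2),(180+363/2,80+318/2)],.015,s)*1000,ray('wrist',[(180+196/2,80+330/2),(180+361/2,80+310/2)],.023,s)*1000)
```

```text
[[621.20527502  97.06861816  15.        ]] [[618.52114517  94.79963464  23.        ]] [[623.01842331 124.88221884  15.        ]
 [628.30743128  64.6912207   15.        ]] [[622.10332393 118.39439035  23.        ]
 [633.31007368  66.87672158  23.        ]]
```

```bash
python3 -m creep '-1 0.2 -0.1 -0.1 0 0 0;-1 0.5 -0.2 -0.25 0 0 0;-1 0.65 -0.2 -0.25 0 0 0;-1 0.65 -0.2 -0.25 0 0 0;-1 0.65 -0.2 -0.25 0 0 0'
```

```text
time_s: 37.17
tcp_pos: [0.6238, 0.095, 0.0877]
tool_rot: [-0.706, -0.031, 0.706, -0.031]
force: [0.4, 0.6, -2.7]
grip_width: 0.0501
```

```bash
python3 -m creep '-1 0.1 0 0 0 0 0;-1 0.15 0 0 0 0 0;-1 0.15 0 0 0 0 0'
```

```text
time_s: 37.42
tcp_pos: [0.6244, 0.0949, 0.087]
tool_rot: [0.707, 0.031, -0.706, 0.031]
force: [-0.5, -0.6, 3.5]
grip_width: 0.0502
```

```bash
python3 -m creep '-0.1 0 0 0 0 0 0;0.2 0 0 0 0 0 0;0.5 0 0 0 0 0 0;0.5 0 0 0 0 0 0;0.5 0 0 0 0 0 0' && python3 -m creep '0.5 -2.5 0 0 0 0 0;0.5 -6 0 0 0 0 0;0.5 -10 0 0 0 0 0;0.5 -13 0 0 0 0 0;0.5 -13.5 0 0 0 0 0' && python3 -m creep '0.6 0 -2.8 2.2 0 0 0;0.6 0 -5.6 4.4 0 0 0;0.6 0 -8.4 6.6 0 0 0;0.6 0 -11.2 8.8 0 0 0;0.6 0 -14 11 0 0 0' && python3 -m creep '0.6 0 -2.8 2.2 0 0 0;0.6 1 -5.6 4.4 0 0 0;0.6 2 -8.4 6.6 0 0 0;0.6 3 -11.2 8.8 0 0 0;0.6 4.5 -13.3 10.5 0 0 0' && python3 -m creep '0.6 0.8 0 0 0 0 0;0.6 0.8 0 0 0 0 0;0.6 0.8 0 0 0 0 0;0.6 0.8 0 0 0 0 0'
python3 - <<'E'
from h import *
s=snap('wrist','w15');print(s['tcp_pos'],s['qpos'].round(2))
w=cv2.cvtColor(cv2.imread('pics/w15.png'),cv2.COLOR_BGR2HSV)
m=cv2.inRange(w,(55,130,80),(75,255,255)); n,l,st,c=cv2.connectedComponentsWithStats(m); k=[i for i in range(1,n) if st[i,4]>800]; print(st[k],c[k],ray('wrist',c[k],.108,s)); print(proj('wrist',[.3855,.348,.108],s))
E
```

```text
time_s: 37.83
tcp_pos: [0.6237, 0.0952, 0.0859]
tool_rot: [-0.706, -0.031, 0.707, -0.031]
force: [-0.2, -0.5, -0.0]
grip_width: 0.066
time_s: 38.25
tcp_pos: [0.6273, 0.0951, 0.227]
tool_rot: [0.71, 0.031, -0.703, 0.03]
force: [1.5, -0.2, 0.1]
grip_width: 0.0659
time_s: 38.67
tcp_pos: [0.5004, 0.2259, 0.2206]
tool_rot: [-0.706, -0.031, 0.707, -0.031]
force: [-0.3, 0.5, 0.7]
grip_width: 0.0704
time_s: 39.08
tcp_pos: [0.3835, 0.3509, 0.1758]
tool_rot: [-0.706, -0.032, 0.706, -0.031]
force: [-0.4, 0.8, -0.0]
grip_width: 0.0706
time_s: 39.42
tcp_pos: [0.3874, 0.347, 0.1686]
tool_rot: [0.707, 0.03, -0.706, 0.03]
force: [1.0, 0.6, 0.7]
grip_width: 0.0707
[0.38737312 0.347012   0.16856558] [-0.98  0.68  0.27  1.97 -0.33  0.54 -1.97]
[[ 282  190   77  101 5285]] [[319.70955535 242.6295175 ]] [[0.39464973 0.34639174 0.108     ]]
[[315.77670546 256.66576047]]
```

```bash
python3 -m creep '0.6 3 0.1 0 0 0 0;0.6 6 0.1 0 0 0 0;0.6 8 0.1 0 0 0 0;0.6 8.9 0.1 0 0 0 0;0.6 8.9 0.1 0 0 0 0' && python3 -m creep '-1 0 0 0 0 0 0;-1 0 0 0 0 0 0;-1 0 0 0 0 0 0;-1 0 0 0 0 0 0;-1 0 0 0 0 0 0' && python3 -m creep '-1 0 0 0 0 0 0;-1 0 0 0 0 0 0;-1 0 0 0 0 0 0' && python3 -m creep '-1 -1 0 0 0 0 0;-1 -3.5 0 0 0 0 0;-1 -7 0 0 0 0 0;-1 -10.5 0 0 0 0 0;-1 -14 0 0 0 0 0'  && python3 -m creep '-1 0 0 0 0 0 0;-1 0 0 0 0 0 0'
```

```text
time_s: 39.88
tcp_pos: [0.3863, 0.3459, 0.0781]
tool_rot: [-0.706, -0.03, 0.707, -0.031]
force: [0.6, -0.1, -0.7]
grip_width: 0.0707
time_s: 40.3
tcp_pos: [0.3869, 0.3474, 0.0804]
tool_rot: [0.707, 0.031, -0.706, 0.03]
force: [0.5, -2.3, 6.9]
grip_width: 0.0501
time_s: 40.55
tcp_pos: [0.3869, 0.3474, 0.0804]
tool_rot: [0.707, 0.031, -0.706, 0.03]
force: [0.2, -1.7, 6.6]
grip_width: 0.0501
time_s: 40.97
tcp_pos: [0.385, 0.3468, 0.221]
tool_rot: [-0.706, -0.031, 0.707, -0.031]
force: [0.1, 0.9, -3.1]
grip_width: 0.0503
time_s: 41.13
tcp_pos: [0.3864, 0.3481, 0.2211]
tool_rot: [0.707, 0.032, -0.705, 0.03]
force: [-0.5, 1.0, -3.0]
grip_width: 0.0503
```

```bash
python3 -m creep '-1 0 1.5 -0.7 0 0 0;-1 0 4 -1.8 0 0 0;-1 0 6.7 -3.1 0 0 0;-1 0 9.4 -4.3 0 0 0;-1 0 12.1 -5.6 0 0 0' && python3 -m creep '-1 0 2.7 -1.2 0 0 0;-1 0 5.4 -2.5 0 0 0;-1 0 8.1 -3.8 0 0 0;-1 0 10.8 -5 0 0 0;-1 0 13.5 -6.2 0 0 0' && python3 -m creep '-1 0 2.7 -1.2 0 0 0;-1 0 5.4 -2.5 0 0 0;-1 0 8.1 -3.8 0 0 0;-1 0 10.8 -5 0 0 0;-1 0 13.5 -6.3 0 0 0' && python3 -m creep '-1 0 0 0 0 0 0;-1 2.5 0 0 0 0 0;-1 5 0 0 0 0 0;-1 7.5 0 0 0 0 0;-1 10 0 0 0 0 0' && python3 -m creep '-1 1 0 0 0 0 0;-1 2 0 0 0 0 0;-1 2.4 0 0 0 0 0;-1 2.4 0 0 0 0 0;-1 2.4 0 0 0 0 0'
python3 - <<'E'
from h import *
s=snap('wrist','w16');print(s['tcp_pos'],deltas([.6003,-.0262,.087],95,s),s['force'])
w=cv2.cvtColor(cv2.imread('pics/w16.png'),cv2.COLOR_BGR2HSV)
for c in range(304,336,4): print(c,[tuple(int(v) for v in w[r,c]) for r in range(190,224,3)])
for r in (235,243): print(r,[(c,tuple(int(v) for v in w[r,c])) for c in list(range(262,288,3))+list(range(350,376,3))])
E
```

```text
time_s: 41.55
tcp_pos: [0.4509, 0.2301, 0.2174]
tool_rot: [-0.705, -0.031, 0.708, -0.032]
force: [0.9, -0.3, -3.6]
grip_width: 0.0504
time_s: 41.97
tcp_pos: [0.5246, 0.1012, 0.2172]
tool_rot: [-0.705, -0.031, 0.708, -0.031]
force: [1.3, -0.3, -4.1]
grip_width: 0.05
time_s: 42.38
tcp_pos: [0.599, -0.0274, 0.2168]
tool_rot: [-0.705, -0.031, 0.708, -0.031]
force: [-0.5, 0.7, -3.6]
grip_width: 0.0505
time_s: 42.8
tcp_pos: [0.5984, -0.0258, 0.1162]
tool_rot: [-0.705, -0.031, 0.708, -0.031]
force: [1.2, 0.7, -3.0]
grip_width: 0.0502
time_s: 43.22
tcp_pos: [0.601, -0.0265, 0.0959]
tool_rot: [0.707, 0.031, -0.706, 0.031]
force: [-1.0, 0.3, -3.6]
grip_width: 0.0501
[ 0.6009641  -0.02653594  0.0959084 ] (array([ 0.89, -0.04,  0.06]), array([ 0.  , -0.07, -0.01])) [-0.95603192  0.34949153 -3.58413074]
304 [(16, 172, 203), (16, 172, 211), (16, 173, 204), (15, 173, 201), (70, 216, 205), (72, 233, 212), (71, 226, 122), (71, 222, 123), (71, 218, 123), (69, 168, 97), (69, 163, 97), (69, 168, 97)]
308 [(16, 171, 201), (16, 174, 210), (16, 175, 210), (15, 172, 202), (71, 226, 216), (72, 236, 213), (70
[... 1378 characters left out ...]
, 232, 212)), (280, (71, 224, 213)), (283, (70, 213, 188)), (286, (69, 177, 121)), (350, (70, 165, 82)), (353, (70, 168, 79)), (356, (70, 163, 80)), (359, (70, 210, 126)), (362, (31, 132, 87)), (365, (16, 170, 123)), (368, (16, 167, 122)), (371, (16, 165, 122)), (374, (16, 169, 122))]
243 [(262, (16, 170, 216)), (265, (16, 169, 219)), (268, (16, 171, 221)), (271, (53, 140, 175)), (274, (70, 212, 208)), (277, (70, 216, 209)), (280, (69, 193, 156)), (283, (69, 174, 119)), (286, (69, 169, 116)), (350, (71, 174, 82)), (353, (69, 165, 82)), (356, (70, 166, 80)), (359, (70, 166, 83)), (362, (66, 176, 122)), (365, (16, 167, 128)), (368, (16, 168, 129)), (371, (16, 169, 127)), (374, (16, 171, 128))]
```

```bash
python3 -m creep '-1 0.2 -0.1 -0.1 0 0 0;-1 0.5 -0.25 -0.15 0 0 0;-1 0.75 -0.25 -0.15 0 0 0;-1 0.75 -0.25 -0.15 0 0 0;-1 0.75 -0.25 -0.15 0 0 0'
```

```text
time_s: 43.68
tcp_pos: [0.6017, -0.0238, 0.0877]
tool_rot: [0.706, 0.031, -0.706, 0.031]
force: [-0.3, 0.5, -2.7]
grip_width: 0.0505
```

```bash
python3 -m creep '-1 0.1 0 0 0 0 0;-1 0.15 0 0 0 0 0;-1 0.15 0 0 0 0 0' && python3 -m creep '-0.1 0 0 0 0 0 0;0.2 0 0 0 0 0 0;0.5 0 0 0 0 0 0;0.5 0 0 0 0 0 0;0.5 0 0 0 0 0 0' && python3 -m creep '0.5 -2.5 0 0 0 0 0;0.5 -6 0 0 0 0 0;0.5 -10 0 0 0 0 0;0.5 -14 0 0 0 0 0;0.5 -16 0 0 0 0 0' && python3 -m creep '0.5 0 -1.5 0 0 0 0;0.5 0 -4.5 0 0 0 0;0.5 0 -4.5 0 0 0 0;0.5 0 -4.5 0 0 0 0;0.5 0 -4.5 0 0 0 0'
python3 - <<'E'
from h import *
s=snap('wrist','w17');w=cv2.imread('pics/w17.png');side=imaging.read_camera('side')[:,:,::-1]
print(s['tcp_pos'])
d=np.array([[.622,.094,.015],[.6003,-.0262,.015],[.549,.0436,.015]])
print(proj('wrist',d,s).round(1).tolist())
top=proj('wrist',d+[0,0,.1],s).round(1).tolist();print(top)
cv2.imwrite('pics/m2.png',np.vstack([w[60:360],cv2.resize(side[110:480,150:640],(640,300),interpolation=cv2.INTER_AREA)]))
E
```

```text
time_s: 43.93
tcp_pos: [0.6022, -0.024, 0.0875]
tool_rot: [0.707, 0.031, -0.706, 0.031]
force: [-0.6, 1.0, 7.0]
grip_width: 0.0499
time_s: 44.35
tcp_pos: [0.6018, -0.0239, 0.0862]
tool_rot: [0.707, 0.031, -0.706, 0.031]
force: [1.0, -0.5, -0.8]
grip_width: 0.0659
time_s: 44.77
tcp_pos: [0.6036, -0.0244, 0.251]
tool_rot: [0.709, 0.03, -0.704, 0.031]
force: [0.7, -0.8, -0.2]
grip_width: 0.0663
time_s: 45.18
tcp_pos: [0.5976, 0.0205, 0.246]
tool_rot: [-0.706, -0.031, 0.707, -0.031]
force: [0.1, -0.8, -0.2]
grip_width: 0.066
[0.5975658  0.02053417 0.24601408]
[[248.9, 169.2], [361.8, 199.8], [292.8, 240.2]]
[[225.1, 184.6], [376.5, 225.0], [284.9, 277.1]]
```

View pics/m2.png

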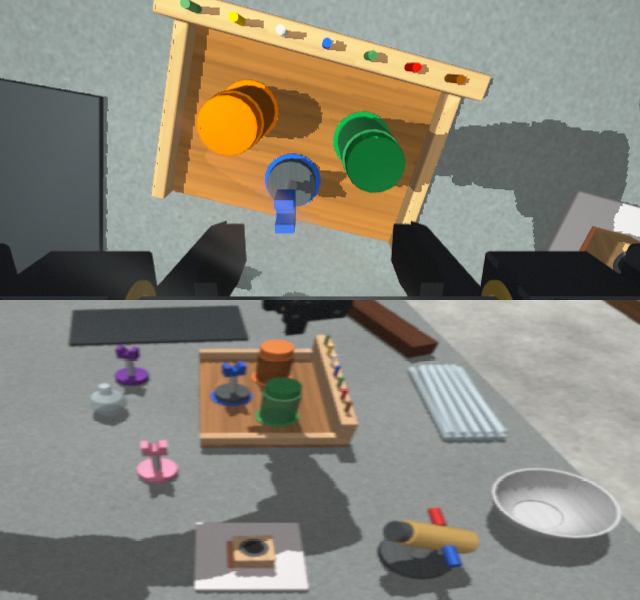

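```bash
python3 -c "
from cell import order,status
print(order.finish_job(), status.state()['time_s'])"
```

```text
the job is handed in; nothing more can be done
the job is handed in; nothing more can be done
```

The job is handed in at about 45 s of the 144 s; no verdict is reported. I moved both jars and the rod rest to the slab, set the block on the tile, then put the three back on their own discs.

**Block:** after release, both cameras put it about 2–3 mm from the tile's centre, hollow side up (limit 15 mm).

**Jars and rod rest:** the last wrist picture puts all three within about 2–4 mm of their disc centres (limit 12 mm). All stood upright in it.

**Bauble and gripper:** the bauble looks unmoved in the last side picture, but I did not measure it. The open gripper was well clear of everything, with its tip at 0.246 m.

**Small disagreements:** just above the discs, the held pieces showed 2–3 mm offsets. I corrected these before letting go. The rod rest touched down with about 17 N at first, so I eased it back before opening. I saw no failed checks.

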